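Gauge two sleeves and present the reject jar

ROBOT

A 6-joint arm with a two-finger parallel gripper is mounted at the origin on the work surface. World frame = base frame: x ahead of the robot, y to its left, z up, the work surface at z = 0. Lengths are in m, angles in rad, forces in N, time in s.
With the tool pointing down it reaches from about 0.375 to 0.9 m from the base axis. Payload 3.1 kg.
Tool frame: the origin (TCP) lies between the finger pads, 19 mm behind the fingertips; this is the grasp point; z points along the fingers, y is the direction in which the jaws open and shut (so a half turn about z gives the same grasp; the last joint's range is limited). The gripper opens to 85 mm and grips with 20 to 120 N. Pads are 22 mm wide; open, the fingers measure 114 mm over their backs; the gripper's body (76 mm by 85 mm) begins 54 mm behind the grasp point. The pads swing forward as they close: fully open they stand 13 mm farther back than shut.
Start: joints at [1.085, 0.527, 1.433, -0, 1.181, -0.178], TCP at [0.189, 0.596, 0.25] pointing down, gripper open.
Joint ranges: [-3.08, 3.08], [-0.75, 2.2], [0.22, 2.44], [-1.43, 4.57], [0, 2.65], [-2.85, 2.85]. Speed limits (rad/s): [2.79, 2.79, 3.14, 3.14, 3.14, 3.14].

INTERFACE

Orientations are given as a unit quaternion [x, y, z, w].
In Python, from station import manip gives the robot as it stands.
- The arm moves only by the tool send_rows, never from a script. Its argument "motion" is a list of rows, each an object with "gripper": the finger opening in mm, from 0 to 85.4; "travel": the shift along the tool's x, y, z in mm, a list of three; "rotation": the turn, a rotation vector about the tool's x, y, z in degrees, a list of three. In form: [{"gripper": gripper, "travel": [x, y, z], "rotation": [ax, ay, az]}, ...]. A call has 1 to 12 rows; each row shifts and turns the commanded pose from where the row before left it, along the tool's axes as they then stand; what a row does not reach is not made up. A row lasts 1/12 s, in which the tool goes at most 41.7 mm and 7.16 degrees, less where a joint would pass 70% of its speed; a pose out of reach is approached as far as the arm can. A call is refused whole if a number of a shift passes 41.7 or a number of a turn 7.16, either way. A call with a gripper value outside its range is refused whole. The fingers move at their own pace and stop on an object; "newtons" is the grip in N (left out, the last holds). Time passes only in rows, so rows that do not move let the fingers close. It gives the time, the measured TCP pose, the force and the opening at its end, in the units of the state.
- manip.sense(): the state, without advancing time (a new reading comes with each control period).
- manip.snapshot(name): name is "scene" or "top" or "wrist"; returns the picture (384x512x3 uint8, red, green, blue); there is no depth.
- manip.calibration(name): a dict with "fx", "fy", "cx", "cy" (pixels), "cam_to_world" (4x4, takes a point from camera to world coordinates). Camera axes: x right, y down, z forward; pixel columns grow to the right and rows downward; lengths in m; the calibration is good to about 2 mm. A picture is of the moment at which its call begins: read the wrist's pose just before it. calibration takes no time and is no camera call; for the wrist camera it gives the pose at the moment of the call.
- manip.sign_off(): hands the job in, once; it reports no verdict.
The state is a dict: "t": time; "q": joint angles; "qd": joint speeds; "tau": joint torques, N m; "tcp_pos": TCP position; "tool_rot": TCP orientation; "force": force on the tool from outside, world axes, zero at the start; "ft_torque": the same for the moment, N m; "finger_gap": opening from 0.0 (shut) to 1.0 (fully open).
Only numpy, scipy, OpenCV 4.12 (cv2) and the standard library are available. Lean on these libraries where they do the work, as an engineer would, in place of code of your own. Each camera call takes 0.05 s, during which the arm holds its last target. There are 200 camera calls.

TASK

One of the two brass sleeves has too small a bore: find out which by trying them on the gauge pin, leave the good one all the way down on the pin and put the tight one into the open red jar on the carousel. Then turn the carousel by its orange handle bar until the red jar stands squarely at the yellow pointer, and finish there still gripping the bar, holding the carousel still. Leave the other things on the bench where they are.

Things in the scene. Friction and masses are not known exactly. Their poses are not given: they have to be found in the camera images.
- sleeve_1: brass sleeve, 26 outside diameter, 50 tall, 55 to 115 g, standing upright on the bench with an open bore right through. The two sleeves look alike outside; one bore is 15 (slides over the gauge pin), the other 10 (catches on the pin's tip, underside about 34 above the pin's foot). Which of the two it is has to be found out. Origin: centre of its underside, z up along the bore
- sleeve_2: brass sleeve, 26 outside diameter, 50 tall, 55 to 115 g, standing upright on the bench with an open bore right through. The two sleeves look alike outside; one bore is 15 (slides over the gauge pin), the other 10 (catches on the pin's tip, underside about 34 above the pin's foot). Which of the two it is has to be found out. Origin: centre of its underside, z up along the bore
- pin_foot (a point): foot of the steel gauge pin, on its axis, on top of its blue block (70 x 60 x 16 tall, fixed to the bench, at any yaw up to 0.5 rad). The pin is upright, 12 diameter, 38 tall, its top 6 mm a cone narrowing to 6 diameter. A good sleeve goes down until its underside is at this point
- carousel: grey turntable, 216 diameter, with four jars and a handle; turns either way about its upright z axis with light friction (0.08 N m, stays where left) on a fixed black stand, 236 diameter. Origin: on the axis, 18 above the bench. Its -x axis points from the axis to the red jar; the other three jars are closed, 56 diameter, tops 74 above the bench
- handle (a point): centre of the orange handle bar on the carousel's axis, 111 above the bench. The bar is 70 long (along the carousel's x axis), 14 wide, 26 high (from 98 to 124 above the bench), clear of the jars below it, and is fixed to the turntable. Its orientation is the carousel's
- red_jar (a point): centre of the inner floor of the open red jar, 32 above the bench, 73 from the carousel axis. The jar is 54 outside, 48 inside diameter, its rim 72 above the bench; it is fixed to the turntable
- red_mark (a point): point on the turntable's edge outside the red jar, 105 from the axis, in the direction of the red jar
- pointer (a point): point fixed to the stand, 105 from the carousel axis in the direction of the yellow pointer that sticks out of the stand low down; the red jar is squarely at the pointer when red_mark lies at this point
- screwdriver: yellow-handled screwdriver lying on the bench (bystander, loose). Origin: about its middle, on the bench
- wrench: steel wrench lying on the bench (bystander, loose). Origin: about its middle, on the bench
- spool: red and silver solder spool, 60 dia x 30 tall (bystander, loose; size in mm). Origin: centre of its underside
- tape: yellow roll of tape lying flat, 60 dia x 18 tall (bystander, loose; size in mm). Origin: centre of its underside
- flux: white flux bottle with red cap, 40 dia x 100 tall (bystander, loose; size in mm). Origin: centre of its underside
- pot: closed clear pot with green lid, 60 dia x 60 tall (bystander, loose; size in mm). Origin: centre of its underside
- meter: yellow multimeter lying flat, 160 x 80 x 35 (bystander, loose; size in mm). Origin: centre of its underside
Not all that is in view belongs to the job. What is shaped like the sleeve_2 but turquoise is not meant. Leave any pink look-alike of the sleeve_1 alone.

How it is judged:
By the outcome, as a careful person would: the job done as asked, in the order asked, and still so for the second after the job is handed in, while the arm keeps its last pose, push and grip.
It also fails if it takes over 72 s, if anything falls off the work surface, if the arm or the gripper's body presses on something with over 40 N, if the wrist force passes 120 N, or if a joint passes its speed limit or range.

## Working session

There is one attempt and no reset: what is moved stays moved. The work goes in short steps, Python scripts to look and compute and a tool call to move; the robot and the scene stay as the last step left them, time stands still between calls to the robot, and variables do not carry over. Pictures are saved under pics/ and viewed, about 8 in all and at most 12, crops included, and the job is handed in when it is done.

Besides the shell and the picture viewer there is one more tool, called after "Call:" by a JSON object that holds its "fn" and its "kwargs", one argument or row to a line. send_rows: Moves the arm, as the interface text tells. Its arguments: {"type":"object","properties":{"motion":{"type":"array","items":{"type":"object","properties":{"gripper":{"type":"number"},"travel":{"type":"array","items":{"type":"number"}},"rotation":{"type":"array","items":{"type":"number"}}}}},"newtons":{"type":"number"}},"required":["motion"]}

```bash
mkdir -p pics; ls; python3 - <<'E'
from station import manip
import cv2,numpy as np
s=manip.sense();print(s)
for n in("scene","top"):
    c=manip.calibration(n);print(n,c)
    im=manip.snapshot(n);cv2.imwrite(f'pics/{n}0.png',im[:,:,::-1])
a=cv2.imread('pics/scene0.png');b=cv2.imread('pics/top0.png')
cv2.imwrite('pics/t0big.png',cv2.resize(b,(800,600),interpolation=cv2.INTER_CUBIC))
E
```

```text
pics
{'t': 0.0, 'q': array([ 1.08450321e+00,  5.28428855e-01,  1.43391095e+00, -1.62562247e-05,
        1.18140915e+00, -1.78496837e-01]), 'qd': array([ 2.48529928e-03, -1.03546872e-03, -1.49087192e-05,  8.11612220e-05,
        3.10807333e-03, -4.62581201e-04]), 'tau': array([ 2.27693145e-04, -4.42353559e+01, -1.78023541e+01, -2.01222524e-04,
        8.51105258e-03, -7.64421806e-07]), 'tcp_pos': array([0.18899925, 0.59502188, 0.24905376]), 'tool_rot': array([ 1.53288208e-01,  9.88180936e-01, -1.02158722e-03, -3.44703438e-04]), 'force': array([ 0.09173047, -0.11649379, -0.47493688]), 'ft_torque': array([-0.04902387, -0.00997092,  0.01108723]), 'finger_gap': 1.0032672823655737}
scene {'fx': 354.58690119233023, 'fy': 354.58690119233023, 'cx': 260.1798592263285, 'cy': 190.00969742051933, 'cam_to_world': array([[-0.60982075,  0.62458193, -0.4878689 ,  0.98622593],
       [ 0.7923251 ,  0.46614226, -0.39361446,  0.3849108 ],
       [-0.01842817, -0.62658504, -0.77913516,  0.84488545],
       [ 0.        ,  0.        ,  0.        ,  1.        ]])}
top {'fx': 349.33820484638846, 'fy': 349.33820484638846, 'cx': 255.1226270589723, 'cy': 191.54534787211756, 'cam_to_world': array([[-1.61850482e-03, -9.98443613e-01,  5.57470348e-02,
         4.84679406e-01],
       [-9.99872953e-01,  7.31778060e-04, -1.59230006e-02,
         3.34306852e-02],
       [ 1.58574238e-02, -5.57657238e-02, -9.98317948e-01,
         1.13589610e+00],
       [ 0.00000000e+00,  0.00000000e+00,  0.00000000e+00,
         1.00000000e+00]])}
```

View pics/t0big.png

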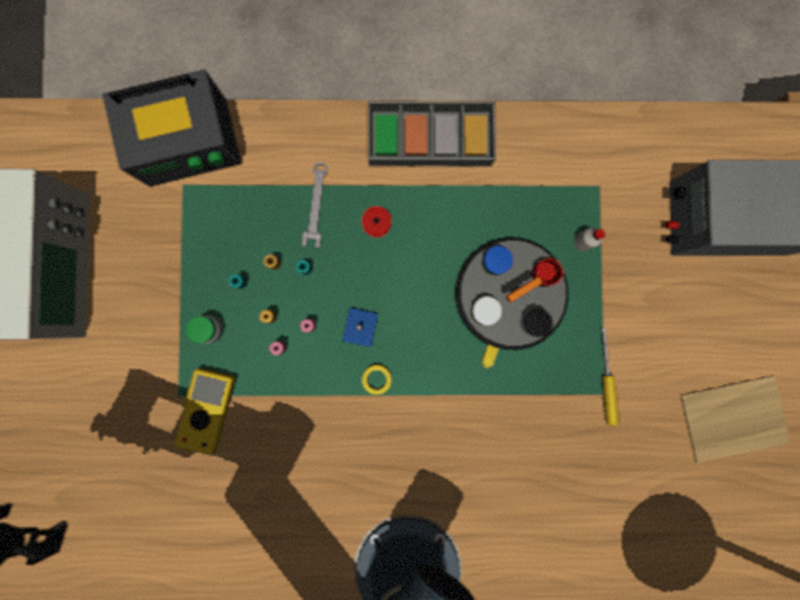

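View pics/scene0.png

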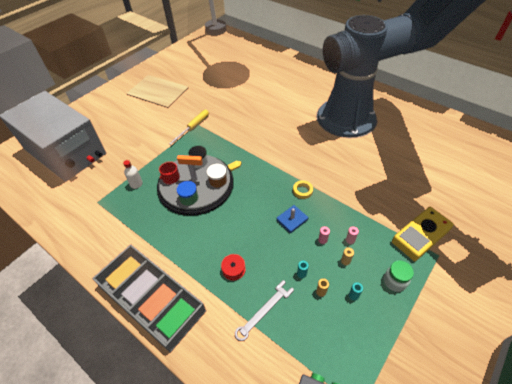

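```bash
cat > h.py <<'E'
from station import manip
import cv2,numpy as np
from scipy.spatial.transform import Rotation as R
def ray(c,u,v,z):
    T=c["cam_to_world"];d=T[:3,:3]@[(u-c["cx"])/c["fx"],(v-c["cy"])/c["fy"],1];o=T[:3,3]
    return (o+d*(z-o[2])/d[2])[:2]
def proj(c,P):
    p=np.linalg.inv(c["cam_to_world"])@np.append(P,1);return p[0]/p[2]*c["fx"]+c["cx"],p[1]/p[2]*c["fy"]+c["cy"]
def save(n,im,box,k):
    x,y,w,h=box;o=cv2.resize(im[y:y+h,x:x+w,::-1],None,fx=k,fy=k,interpolation=cv2.INTER_CUBIC);cv2.imwrite(n,o);return o
E
python3 - <<'E'
from h import *
b=cv2.imread('pics/top0.png')[:,:,::-1];a=cv2.imread('pics/scene0.png')[:,:,::-1]
A=save('pics/x.png',b,(115,130,135,100),2.96);B=save('pics/y.png',b,(280,140,110,100),4);
C=save('pics/z.png',a,(280,170,135,134),2.96);D=save('pics/w.png',a,(140,135,110,100),4)
cv=np.zeros((600,800,3),np.uint8)
def put(i,x,y):
    h=min(i.shape[0],600-y);w=min(i.shape[1],800-x);cv[y:y+h,x:x+w]=i[:h,:w]
put(A,0,0);put(C,0,298);put(cv2.resize(B,(400,298)),400,0);put(cv2.resize(D,(400,302)),400,298)
cv2.imwrite('pics/c1.png',cv)
c=manip.calibration('top')
hsv=cv2.cvtColor(np.ascontiguousarray(b),cv2.COLOR_RGB2HSV)
m=cv2.inRange(hsv,(8,110,90),(28,255,255))
m[:,:115]=0;m[:115]=0;m[260:]=0;m[:,386:]=0
n,l,st,ce=cv2.connectedComponentsWithStats(m)
for i in range(1,n):
    if st[i,4]>15: print(st[i],ce[i],ray(c,*ce[i],.05),ray(c,*ce[i],.124))
E
```

```text
[115 115  86  35 292] [152.27054795 117.95205479] [0.77669489 0.33831237] [0.75679506 0.31753575]
[207 115 179  32 612] [305.3251634  117.01633987] [ 0.78096915 -0.1428568 ] [ 0.76077805 -0.13084343]
[169 163   8   9  51] [172.62745098 166.88235294] [0.6224322  0.27293133] [0.61304483 0.2566102 ]
[324 177  23  16 134] [335.49253731 184.67910448] [ 0.56664738 -0.23539636] [ 0.56106155 -0.21707675]
[166 198   9   9  61] [169.98360656 202.09836066] [0.51278222 0.27982682] [0.51086711 0.26303579]
[309 221  10  14  94] [312.95744681 227.24468085] [ 0.43419772 -0.16325826] [ 0.43763787 -0.1498546 ]
[232 233  18  19 144] [240.625      241.89583333] [0.38968631 0.06111954] [0.39615976 0.05923264]
[119 236  30  24 241] [134.1120332 247.4813278] [0.37363551 0.38785786] [0.38120276 0.3637049 ]
[ 146  253  240    7 1526] [271.77522936 256.22542595] [ 0.34548784 -0.03493074] [ 0.35497326 -0.03027215]
```

View pics/c1.png

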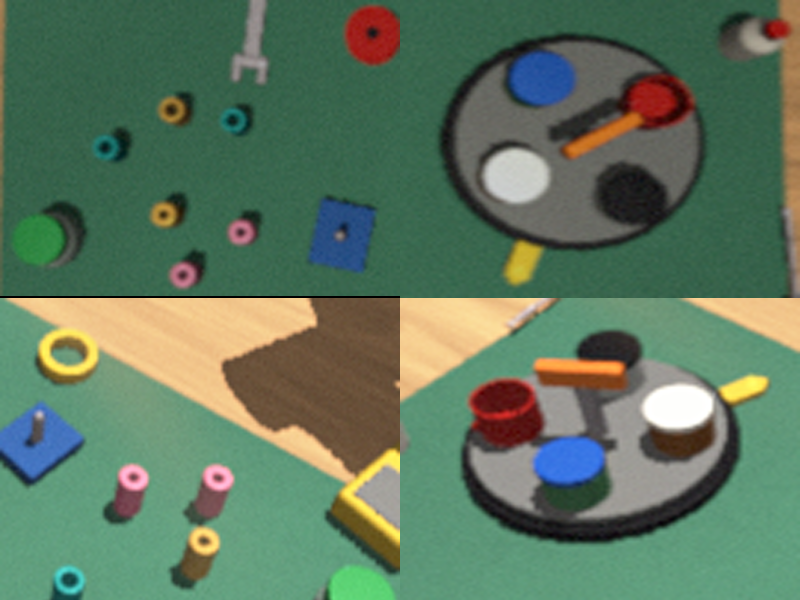

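```bash
cat >> h.py <<'E'
def to(P,jaw=None,s=None):
    """shift in tool axes (mm) to P, and tool-z turn (deg) to jaw angle, shift given after the turn"""
    s=s or manip.sense();r=R.from_quat(s["tool_rot"]);y=r.as_matrix()[:,1]
    a=np.degrees(np.arctan2(y[1],y[0]));t=0
    if jaw is not None: t=-((jaw-a+90)%180-90)
    r2=r*R.from_euler('z',t,degrees=True)
    print('turn',round(t,2),'shift',np.round(1000*r2.inv().apply(np.array(P)-s["tcp_pos"]),1),'jaw now',round(a,2),'tilt',np.round(r.as_matrix()[:,2],4))
E
python3 - <<'E'
from h import *
c=manip.calibration('top')
def B(x,y):return 280+(x-400)*110/400,140+y*100/298
print('jar',ray(c,*B(656,103),.072),'ptr',ray(c,*B(522,262),.01),'disc',ray(c,*B(573,141),.018))
print('pin',ray(c,115+340/2.96,130+233/2.96,.054))
cc=ray(c,335.5,184.7,.124);print('c',cc)
for p in((565,152),(640,118)):print(ray(c,*B(*p),.124))
to([.567,.277,.25],29)
E
```

```text
jar [ 0.59612669 -0.27637511] ptr [ 0.43017111 -0.17239215] disc [ 0.56056683 -0.21761793]
pin [0.49200715 0.09432131]
c [ 0.56100046 -0.2170977 ]
[ 0.54260519 -0.18724455]
[ 0.57592237 -0.24808155]
turn 43.36 shift [-461.4  176.3   -0.7] jaw now 72.36 tilt [-9.0e-04 -1.8e-03 -1.0e+00]
```

Call:
{"fn": "send_rows", "kwargs": {
  "motion": [
    {"gripper":85,"travel":[0,0,0],"rotation":[0,0,7.16]},
    {"gripper":85,"travel":[0,0,0],"rotation":[0,0,7.16]},
    {"gripper":85,"travel":[0,0,0],"rotation":[0,0,7.16]},
    {"gripper":85,"travel":[0,0,0],"rotation":[0,0,7.16]},
    {"gripper":85,"travel":[0,0,0],"rotation":[0,0,7.16]},
    {"gripper":85,"travel":[0,0,0],"rotation":[0,0,7.16]}
  ]
}}

```text
t: 0.6
tcp_pos: [0.1891, 0.5953, 0.2494]
tool_rot: [0.507, 0.862, -0.001, 0.0]
force: [-0.8, 0.1, 0.1]
finger_gap: 0.994
```

Call:
{"fn": "send_rows", "kwargs": {
  "motion": [
    {"gripper":85,"travel":[-38.4,14.6,0]},
    {"gripper":85,"travel":[-38.4,14.6,0]},
    {"gripper":85,"travel":[-38.4,14.6,0]},
    {"gripper":85,"travel":[-38.4,14.6,0]},
    {"gripper":85,"travel":[-38.4,14.6,0]},
    {"gripper":85,"travel":[-38.4,14.6,0]},
    {"gripper":85,"travel":[-38.4,14.6,0]},
    {"gripper":85,"travel":[-38.4,14.6,0]},
    {"gripper":85,"travel":[-38.4,14.6,0]},
    {"gripper":85,"travel":[-38.4,14.6,0]},
    {"gripper":85,"travel":[-38.4,14.6,0]},
    {"gripper":40,"travel":[-38.4,14.6,0]}
  ]
}}

```text
validation failed for argument at $.mo...
```

Call:
{"fn": "send_rows", "kwargs": {
  "motion": [
    {"gripper":40,"travel":[0,0,0]},
    {"gripper":40,"travel":[0,0,0]},
    {"gripper":40,"travel":[0,0,0]}
  ]
}}

```text
validation failed for argument at $.mo...
```

```bash
python3 - <<'E'
from h import *
print(manip.sense()); c=manip.calibration('wrist');im=manip.snapshot('wrist');np.savez('pics/w1.npz',im=im,**c);print(c)
save('pics/w1.png',im,(0,0,512,384),1.56)
to([.567,.277,.25],29)
E
```

```text
{'t': 0.6, 'q': array([1.08450293e+00, 5.28072046e-01, 1.43343759e+00, 2.04176938e-05,
       1.18138938e+00, 5.77469477e-01]), 'qd': array([-6.16764002e-04, -7.66028400e-04, -1.23628528e-03, -8.97532064e-04,
       -1.76883802e-03,  1.48453362e+00]), 'tau': array([-4.62391454e-04, -4.42331707e+01, -1.78181863e+01,  2.17857843e-05,
        5.39925881e-03, -9.88225825e-01]), 'tcp_pos': array([0.18911567, 0.59526193, 0.2494236 ]), 'tool_rot': array([ 5.07158998e-01,  8.61852263e-01, -6.52934858e-04,  2.03348180e-05]), 'force': array([-0.76242585,  0.05454361,  0.05094078]), 'ft_torque': array([ 0.01089695, -0.0281207 , -0.00129869]), 'finger_gap': 0.9943136029946692}
{'fx': 322.0150360878255, 'fy': 322.0150360878255, 'cx': 256.12194383721726, 'cy': 198.675453766664, 'cam_to_world': array([[ 8.73692312e-01,  4.66497229e-01,  1.37993044e-01,
         1.53267369e-01],
       [ 4.86478925e-01, -8.37818697e-01, -2.47786372e-01,
         6.58988088e-01],
       [ 2.14962306e-05,  2.83619756e-01, -9.58936825e-01,
         3.73219329e-01],
       [ 0.00000000e+00,  0.00000000e+00,  0.00000000e+00,
         1.00000000e+00]])}
turn -0.17 shift [-461.6  176.2   -0.5] jaw now 28.83 tilt [-6.0e-04 -1.1e-03 -1.0e+00]
```

View pics/w1.png

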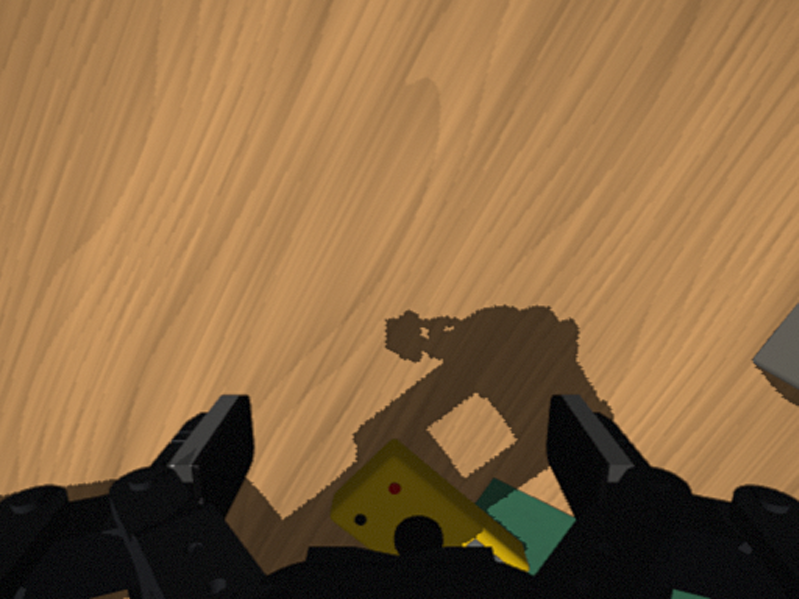

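Call:
{"fn": "send_rows", "kwargs": {
  "motion": [
    {"gripper":85,"travel":[-38.4,14.6,0],"rotation":[0,0,0]},
    {"gripper":85,"travel":[-38.4,14.6,0],"rotation":[0,0,0]},
    {"gripper":85,"travel":[-38.4,14.6,0],"rotation":[0,0,0]},
    {"gripper":85,"travel":[-38.4,14.6,0],"rotation":[0,0,0]},
    {"gripper":85,"travel":[-38.4,14.6,0],"rotation":[0,0,0]},
    {"gripper":85,"travel":[-38.4,14.6,0],"rotation":[0,0,0]},
    {"gripper":85,"travel":[-38.4,14.6,0],"rotation":[0,0,0]},
    {"gripper":85,"travel":[-38.4,14.6,0],"rotation":[0,0,0]},
    {"gripper":85,"travel":[-38.4,14.6,0],"rotation":[0,0,0]},
    {"gripper":85,"travel":[-38.4,14.6,0],"rotation":[0,0,0]},
    {"gripper":85,"travel":[-38.4,14.6,0],"rotation":[0,0,0]},
    {"gripper":85,"travel":[-38.4,14.6,0],"rotation":[0,0,0]}
  ]
}}

```text
t: 1.65
tcp_pos: [0.5693, 0.2785, 0.2497]
tool_rot: [0.503, 0.864, -0.0, -0.0]
force: [0.3, 0.2, 0.1]
finger_gap: 0.999
```

Call:
{"fn": "send_rows", "kwargs": {
  "motion": [
    {"gripper":85,"travel":[0,0,0],"rotation":[0,0,0]},
    {"gripper":85,"travel":[0,0,0],"rotation":[0,0,0]},
    {"gripper":85,"travel":[0,0,0],"rotation":[0,0,0]}
  ]
}}

```text
t: 1.9
tcp_pos: [0.5675, 0.28, 0.2493]
tool_rot: [0.504, 0.864, -0.001, -0.001]
force: [-0.1, -0.6, 0.1]
finger_gap: 0.989
```

```bash
python3 - <<'E'
from h import *
print(manip.sense()['tcp_pos']); c=manip.calibration('wrist');im=manip.snapshot('wrist');np.savez('pics/w2.npz',im=im,**c)
save('pics/w2.png',im,(0,0,512,384),1.56)
for p in((.622,.273,.05),(.513,.28,.05)):print(proj(c,p))
to([.567,.277,.25],29)
E
```

```text
[0.56752339 0.27996379 0.24933585]
(np.float64(298.20647021141315), np.float64(208.4885577841034))
(np.float64(209.28983125354748), np.float64(151.85177259297166))
turn 0.5 shift [-3.2 -1.8 -0.5] jaw now 29.5 tilt [-1.9e-03 -1.0e-04 -1.0e+00]
```

View pics/w2.png

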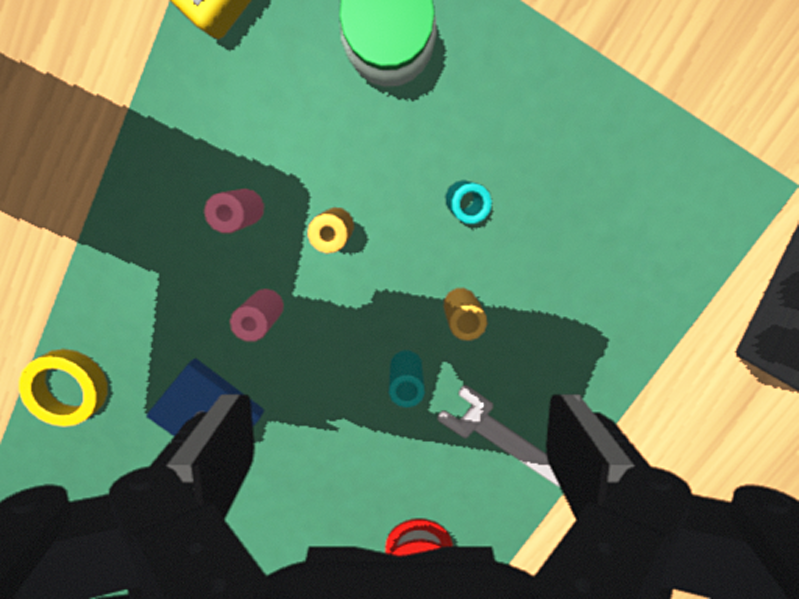

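Brass sleeves: A's rim at about (467,322) and B's at about (328,233). The look-alikes are pink at (225,212) and (250,322), and turquoise at (470,203) and (406,388). Only the brass ones fit. A's bore looks wider, so I'll try A on the pin first.

```bash
python3 - <<'E'
from h import *
d=np.load('pics/w2.npz');c={k:d[k] for k in("fx","fy","cx","cy","cam_to_world")}
for n,p in(('A',(467,322)),('B',(328,233))):print(n,ray(c,p[0]/1.5625,p[1]/1.5625,.05))
A=ray(c,467/1.5625,322/1.5625,.05)
to([*A,.15],29)
E
```

```text
A [0.62121815 0.27562347]
B [0.51230081 0.28274545]
turn 0.5 shift [-30.8  45.2  99.4] jaw now 29.5 tilt [-1.9e-03 -1.0e-04 -1.0e+00]
```

Call:
{"fn": "send_rows", "kwargs": {
  "motion": [
    {"gripper":42,"travel":[-10.2,15,20],"rotation":[0,0,0]},
    {"gripper":42,"travel":[-10.3,15,20],"rotation":[0,0,0]},
    {"gripper":42,"travel":[-10.3,15,20],"rotation":[0,0,0]},
    {"gripper":42,"travel":[0,0,39],"rotation":[0,0,0]},
    {"gripper":42,"travel":[0,0,20],"rotation":[0,0,0]},
    {"gripper":42,"travel":[0,0,0],"rotation":[0,0,0]},
    {"gripper":42,"travel":[0,0,0],"rotation":[0,0,0]},
    {"gripper":42,"travel":[0,0,0],"rotation":[0,0,0]}
  ]
}}

```text
t: 2.62
tcp_pos: [0.6227, 0.2769, 0.1326]
tool_rot: [0.504, 0.864, 0.001, 0.001]
force: [0.3, 0.4, -0.9]
finger_gap: 0.491
```

```bash
python3 - <<'E'
from h import *
to([.6212,.2756,.046]);c=manip.calibration('wrist');im=manip.snapshot('wrist');save('pics/w3.png',im,(100,150,312,234),1.6)
print(proj(c,(.6212,.2756,.05)))
E
```

```text
turn 0 shift [-0.3 -2.1 86.6] jaw now 29.53 tilt [ 2.4e-03  7.0e-04 -1.0e+00]
(np.float64(253.30211334642686), np.float64(216.22780410669816))
```

View pics/w3.png

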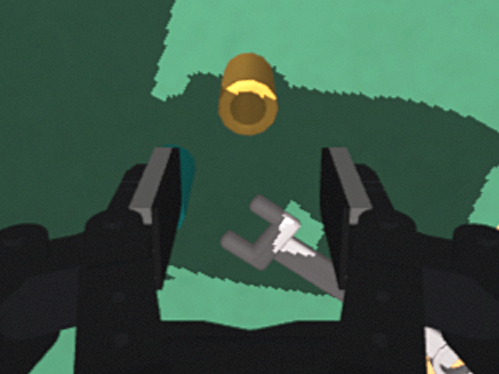

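Call:
{"fn": "send_rows", "kwargs": {
  "motion": [
    {"gripper":42,"travel":[0,-1.5,30],"rotation":[0,0,0]},
    {"gripper":42,"travel":[0,0,30],"rotation":[0,0,0]},
    {"gripper":42,"travel":[0,0,20],"rotation":[0,0,0]},
    {"gripper":42,"travel":[0,0,6.5],"rotation":[0,0,0]},
    {"gripper":42,"travel":[0,0,0],"rotation":[0,0,0]},
    {"gripper":42,"travel":[0,0,0],"rotation":[0,0,0]}
  ]
}}

```text
t: 3.17
tcp_pos: [0.6224, 0.2753, 0.0464]
tool_rot: [0.504, 0.864, 0.001, 0.001]
force: [0.4, 1.0, 0.6]
finger_gap: 0.494
```

Call:
{"fn": "send_rows", "kwargs": {
  "motion": [
    {"gripper":15,"travel":[0,0,0],"rotation":[0,0,0]},
    {"gripper":15,"travel":[0,0,0],"rotation":[0,0,0]},
    {"gripper":15,"travel":[0,0,0],"rotation":[0,0,0]},
    {"gripper":15,"travel":[0,0,0],"rotation":[0,0,0]},
    {"gripper":15,"travel":[0,0,0],"rotation":[0,0,0]},
    {"gripper":15,"travel":[0,0,0],"rotation":[0,0,0]}
  ],
  "newtons": 40
}}

```text
t: 3.67
tcp_pos: [0.6229, 0.2752, 0.0472]
tool_rot: [0.505, 0.863, 0.002, 0.002]
force: [-0.8, 0.5, 6.0]
finger_gap: 0.291
```

```bash
python3 - <<'E'
from h import *
s=manip.sense();print(s['tcp_pos'],s['force']);to([.492,.0943,.15],29)
E
```

```text
[0.6229051  0.27523735 0.04718886] [-0.78128292  0.50705324  6.02219786]
turn 0.4 shift [ -94.9 -201.7 -103.6] jaw now 29.4 tilt [ 0.0045  0.0013 -1.    ]
```

Call:
{"fn": "send_rows", "kwargs": {
  "motion": [
    {"gripper":15,"travel":[0,0,-30],"rotation":[0,0,0]},
    {"gripper":15,"travel":[0,0,-36],"rotation":[0,0,0]},
    {"gripper":15,"travel":[0,0,-36],"rotation":[0,0,0]},
    {"gripper":15,"travel":[-23.5,-33.5,0],"rotation":[0,0,0]},
    {"gripper":15,"travel":[-23.5,-33.5,0],"rotation":[0,0,0]},
    {"gripper":15,"travel":[-23.5,-33.5,0],"rotation":[0,0,0]},
    {"gripper":15,"travel":[-23.5,-33.5,0],"rotation":[0,0,0]},
    {"gripper":15,"travel":[-23.5,-33.5,0],"rotation":[0,0,0]},
    {"gripper":15,"travel":[-23.5,-33.5,0],"rotation":[0,0,0]},
    {"gripper":15,"travel":[0,0,0],"rotation":[0,0,0]},
    {"gripper":15,"travel":[0,0,0],"rotation":[0,0,0]},
    {"gripper":15,"travel":[0,0,0],"rotation":[0,0,0]}
  ]
}}

```text
t: 4.67
tcp_pos: [0.5162, 0.0531, 0.1472]
tool_rot: [0.505, 0.863, 0.001, 0.001]
force: [0.5, -0.2, -0.5]
finger_gap: 0.294
```

```bash
python3 - <<'E'
from h import *
s=manip.sense();print(s['tcp_pos'],s['force']);to([.492,.0943,.15],29)
c=manip.calibration('wrist');im=manip.snapshot('wrist');np.savez('pics/w4.npz',im=im,**c)
save('pics/w4.png',im,(100,50,320,240),2.5)
print(proj(c,(.492,.0943,.054)),proj(c,(.492,.0943,.016)))
E
```

```text
[0.51619981 0.0530849  0.14715934] [ 0.4903449  -0.20856821 -0.48217538]
turn 0.34 shift [47.8 -1.2 -2.9] jaw now 29.34 tilt [ 2.1e-03  2.0e-04 -1.0e+00]
(np.float64(254.8745306729849), np.float64(142.95647447368455)) (np.float64(254.90694574187776), np.float64(137.22614427913072))
```

View pics/w4.png

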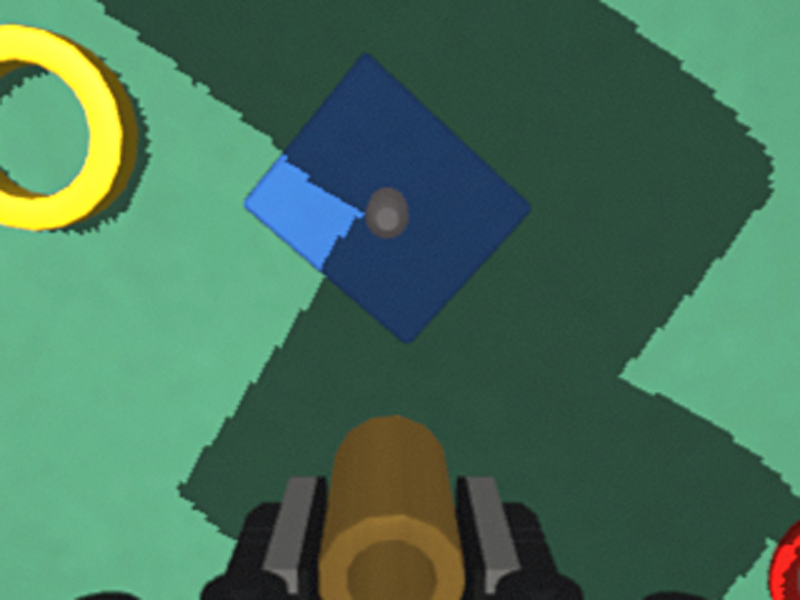

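```bash
python3 - <<'E'
from h import *
d=np.load('pics/w4.npz');c={k:d[k] for k in("fx","fy","cx","cy","cam_to_world")}
s=manip.sense();r=R.from_quat(s['tool_rot'])
def f(x,y,z):return np.append(ray(c,100+x/2.5,50+y/2.5,z),z)
pin=f(386.5,217,.054)
print('pin',pin)
T=s['tcp_pos']
for n,p in(('top edge',f(392,515,.150)),('top c',f(392.5,579,.150)),('bore far',f(392,540,.150)),('under edge',f(388,416,.100)),('pin',pin)):
    print(n,np.round(1000*r.inv().apply(p-T),1))
im=d['im']
# block corners at z=.016 -> centre check
K=np.array([f(366,53,.016),f(531,207,.016),f(407,343,.016),f(245,205,.016)]);print('block centre',K.mean(0),np.linalg.norm(np.diff(K,axis=0),axis=1))
E
```

```text
pin [0.48985164 0.09775031 0.054     ]
top edge [12.2 -0.5 -3. ]
top c [ 0.2 -0.4 -3. ]
bore far [ 7.6 -0.5 -3. ]
under edge [11.7 -1.3 47. ]
pin [51.5 -1.7 93. ]
block centre [0.49028106 0.09771421 0.016     ] [0.06788829 0.05816431 0.06731673]
```

Call:
{"fn": "send_rows", "kwargs": {
  "motion": [
    {"gripper":15,"travel":[26,-0.4,0],"rotation":[0,0,0]},
    {"gripper":15,"travel":[26,-0.4,0],"rotation":[0,0,0]},
    {"gripper":15,"travel":[0,0,20],"rotation":[0,0,0]},
    {"gripper":15,"travel":[0,0,20],"rotation":[0,0,0]},
    {"gripper":15,"travel":[0,0,0],"rotation":[0,0,0]},
    {"gripper":15,"travel":[0,0,0],"rotation":[0,0,0]},
    {"gripper":15,"travel":[0,0,0],"rotation":[0,0,0]}
  ]
}}

```text
t: 5.3
tcp_pos: [0.49, 0.0989, 0.107]
tool_rot: [0.504, 0.864, 0.0, 0.001]
force: [-0.2, 0.0, -1.3]
finger_gap: 0.289
```

```bash
python3 - <<'E'
from h import *
s=manip.sense();print(s['tcp_pos'],s['force']);to([.48985,.09775,.063],29)
to([.48985,.09775,.063])
a=manip.snapshot('wrist');c=manip.calibration('scene');b=manip.snapshot('scene')
u,v=map(int,proj(c,(.49,.0977,.05)));print(u,v)
A=save('pics/q.png',a,(130,160,250,224),1.6);B=save('pics/q2.png',b,(u-35,v-35,70,63),5.7)
cv2.imwrite('pics/w5.png',np.hstack([A[:358,:400],B[:358,:399]]))
E
```

```text
[0.4899863  0.09886912 0.10696469] [-1.55823389e-01  6.39978853e-04 -1.30155843e+00]
turn 0.48 shift [-0.9 -0.7 44. ] jaw now 29.48 tilt [ 0.0012  0.     -1.    ]
turn 0 shift [-0.9 -0.7 44. ] jaw now 29.48 tilt [ 0.0012  0.     -1.    ]
292 209
```

View pics/w5.png

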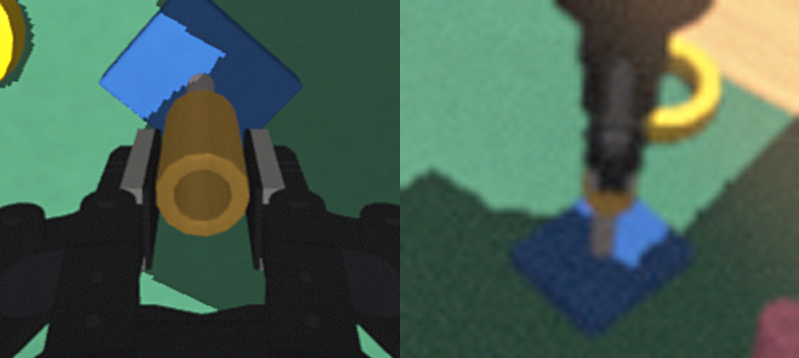

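Call:
{"fn": "send_rows", "kwargs": {
  "motion": [
    {"gripper":15,"travel":[0,0,4],"rotation":[0,0,0]},
    {"gripper":15,"travel":[0,0,4],"rotation":[0,0,0]},
    {"gripper":15,"travel":[0,0,4],"rotation":[0,0,0]},
    {"gripper":15,"travel":[0,0,3],"rotation":[0,0,0]},
    {"gripper":15,"travel":[0,0,0],"rotation":[0,0,0]}
  ]
}}

```text
t: 5.82
tcp_pos: [0.4888, 0.0979, 0.0908]
tool_rot: [0.505, 0.863, -0.0, -0.0]
force: [0.1, -0.1, -1.0]
finger_gap: 0.289
```

Call:
{"fn": "send_rows", "kwargs": {
  "motion": [
    {"gripper":15,"travel":[0,0,3],"rotation":[0,0,0]},
    {"gripper":15,"travel":[0,0,0],"rotation":[0,0,0]}
  ]
}}

```text
t: 5.98
tcp_pos: [0.4889, 0.0981, 0.088]
tool_rot: [0.505, 0.863, -0.0, -0.0]
force: [-0.2, 0.4, -1.8]
finger_gap: 0.291
```

Call:
{"fn": "send_rows", "kwargs": {
  "motion": [
    {"gripper":15,"travel":[0,0,5],"rotation":[0,0,0]},
    {"gripper":15,"travel":[0,0,5],"rotation":[0,0,0]},
    {"gripper":15,"travel":[0,0,5],"rotation":[0,0,0]},
    {"gripper":15,"travel":[0,0,5],"rotation":[0,0,0]},
    {"gripper":15,"travel":[0,0,2],"rotation":[0,0,0]},
    {"gripper":15,"travel":[0,0,0],"rotation":[0,0,0]}
  ]
}}

```text
t: 6.48
tcp_pos: [0.4889, 0.0981, 0.0658]
tool_rot: [0.505, 0.863, -0.0, -0.0]
force: [0.1, 0.4, -0.7]
finger_gap: 0.288
```

Call:
{"fn": "send_rows", "kwargs": {
  "motion": [
    {"gripper":15,"travel":[0,0,2],"rotation":[0,0,0]},
    {"gripper":15,"travel":[0,0,0],"rotation":[0,0,0]}
  ]
}}

```text
t: 6.65
tcp_pos: [0.4889, 0.0981, 0.0643]
tool_rot: [0.504, 0.863, -0.0, -0.0]
force: [-0.4, 0.8, -0.6]
finger_gap: 0.29
```

Call:
{"fn": "send_rows", "kwargs": {
  "motion": [
    {"gripper":15,"travel":[0,0,1],"rotation":[0,0,0]},
    {"gripper":15,"travel":[0,0,0],"rotation":[0,0,0]},
    {"gripper":42,"travel":[0,0,0],"rotation":[0,0,0]},
    {"gripper":42,"travel":[0,0,0],"rotation":[0,0,0]},
    {"gripper":42,"travel":[0,0,0],"rotation":[0,0,0]},
    {"gripper":42,"travel":[0,0,0],"rotation":[0,0,0]},
    {"gripper":42,"travel":[0,0,0],"rotation":[0,0,0]},
    {"gripper":42,"travel":[0,0,-20],"rotation":[0,0,0]},
    {"gripper":42,"travel":[0,0,-40],"rotation":[0,0,0]},
    {"gripper":42,"travel":[0,0,-40],"rotation":[0,0,0]},
    {"gripper":42,"travel":[0,0,0],"rotation":[0,0,0]},
    {"gripper":42,"travel":[0,0,0],"rotation":[0,0,0]}
  ]
}}

```text
t: 7.65
tcp_pos: [0.4907, 0.0981, 0.1658]
tool_rot: [0.504, 0.863, 0.001, 0.003]
force: [-0.6, 0.6, 0.2]
finger_gap: 0.496
```

```bash
python3 - <<'E'
from h import *
to([.5123,.2827,.16],29)
c=manip.calibration('wrist');im=manip.snapshot('wrist')
for z in(.066,.05,.1):print(proj(c,(.4895,.098,z)))
save('pics/w6.png',im,(130,120,250,187),3)
E
```

```text
turn 0.41 shift [151.  108.3   5.9] jaw now 29.41 tilt [ 6.2e-03 -2.0e-04 -1.0e+00]
(np.float64(254.1465363081948), np.float64(206.91815027706107))
(np.float64(254.13471208888828), np.float64(200.52665582113704))
(np.float64(254.17761076616338), np.float64(223.71521913027394))
```

View pics/w6.png

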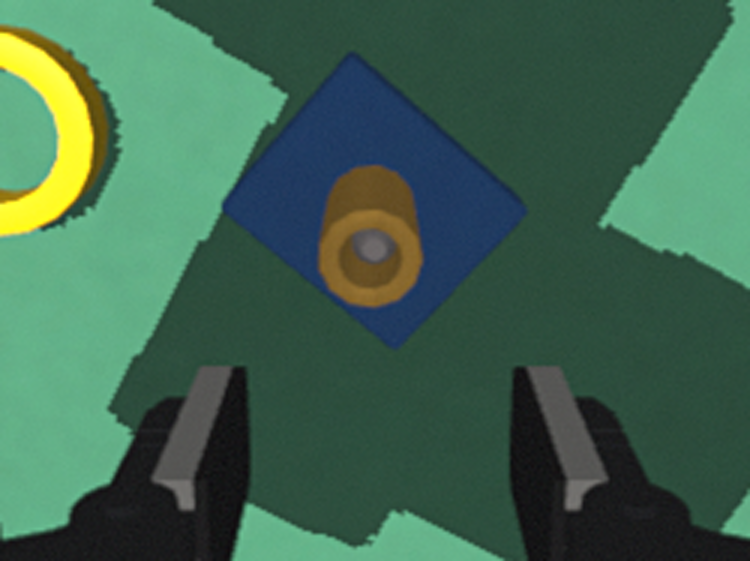

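Call:
{"fn": "send_rows", "kwargs": {
  "motion": [
    {"gripper":42,"travel":[30.2,21.7,0],"rotation":[0,0,0]},
    {"gripper":42,"travel":[30.2,21.7,0],"rotation":[0,0,0]},
    {"gripper":42,"travel":[30.2,21.7,0],"rotation":[0,0,0]},
    {"gripper":42,"travel":[30.2,21.7,0],"rotation":[0,0,0]},
    {"gripper":42,"travel":[30.2,21.5,0],"rotation":[0,0,0]},
    {"gripper":42,"travel":[0,0,30],"rotation":[0,0,0]},
    {"gripper":42,"travel":[0,0,0],"rotation":[0,0,0]},
    {"gripper":42,"travel":[0,0,0],"rotation":[0,0,0]}
  ]
}}

```text
t: 8.37
tcp_pos: [0.5064, 0.2822, 0.1303]
tool_rot: [0.504, 0.864, -0.003, -0.003]
force: [-0.3, 0.1, -0.6]
finger_gap: 0.492
```

```bash
python3 - <<'E'
from h import *
d=np.load('pics/w2.npz');c={k:d[k] for k in("fx","fy","cx","cy","cam_to_world")}
s=manip.sense();r=R.from_quat(s['tool_rot'])
for n,p in(('pink2',(225,212)),('pink1',(250,322)),('B',(328,233))):print(n,np.round(1000*r.inv().apply(np.append(ray(c,p[0]/1.5625,p[1]/1.5625,.05),.05)-s['tcp_pos']),1))
c=manip.calibration('wrist');im=manip.snapshot('wrist')
m=cv2.inRange(cv2.cvtColor(im,cv2.COLOR_RGB2HSV),(14,120,60),(28,255,255))
n,l,st,ce=cv2.connectedComponentsWithStats(m)
for i in range(1,n):
    if st[i,4]>150:print(st[i],ce[i])
print(proj(c,(.5123,.2827,.05)),proj(c,(.5123,.2827,0)));to([.5123,.2827,.047])
E
```

```text
pink2 [ 10.7 -58.6  80.8]
pink1 [-62.4 -48.9  80.6]
B [-2.6  6.1 80.2]
[ 118    0   74   36 1078] [160.69851577  14.65491651]
[   0   46   85  155 8437] [ 31.22650231 119.52518668]
[ 246  186   38   52 1513] [264.23793787 212.45670853]
[  0 303  58  36 796] [ 31.98366834 315.08668342]
[  0 322  25  43 494] [  7.85020243 343.28340081]
[118 355  30  29 494] [136.4048583  372.05060729]
(np.float64(265.5173290432336), np.float64(220.61385534574484)) (np.float64(264.27366936095046), np.float64(199.54737395829704))
turn 0 shift [-1.7  4.9 84.6] jaw now 29.4 tilt [-0.0052 -0.0019 -1.    ]
```

Call:
{"fn": "send_rows", "kwargs": {
  "motion": [
    {"gripper":42,"travel":[-1.7,4.9,0],"rotation":[0,0,0]},
    {"gripper":42,"travel":[0,0,0],"rotation":[0,0,0]},
    {"gripper":42,"travel":[0,0,30],"rotation":[0,0,0]},
    {"gripper":42,"travel":[0,0,30],"rotation":[0,0,0]},
    {"gripper":42,"travel":[0,0,18],"rotation":[0,0,0]},
    {"gripper":42,"travel":[0,0,6],"rotation":[0,0,0]},
    {"gripper":42,"travel":[0,0,0],"rotation":[0,0,0]},
    {"gripper":42,"travel":[0,0,0],"rotation":[0,0,0]}
  ]
}}

```text
t: 9.08
tcp_pos: [0.5154, 0.2835, 0.0504]
tool_rot: [0.505, 0.863, 0.001, 0.001]
force: [-0.2, -0.6, -0.6]
finger_gap: 0.492
```

Call:
{"fn": "send_rows", "kwargs": {
  "motion": [
    {"gripper":15,"travel":[0,0,0],"rotation":[0,0,0]},
    {"gripper":15,"travel":[0,0,0],"rotation":[0,0,0]},
    {"gripper":15,"travel":[0,0,0],"rotation":[0,0,0]},
    {"gripper":15,"travel":[0,0,0],"rotation":[0,0,0]},
    {"gripper":15,"travel":[0,0,0],"rotation":[0,0,0]},
    {"gripper":15,"travel":[0,0,0],"rotation":[0,0,0]}
  ]
}}

```text
t: 9.58
tcp_pos: [0.5156, 0.2841, 0.0511]
tool_rot: [0.504, 0.863, 0.001, 0.001]
force: [-1.1, 0.1, 6.2]
finger_gap: 0.29
```

Call:
{"fn": "send_rows", "kwargs": {
  "motion": [
    {"gripper":15,"travel":[0,0,-30],"rotation":[0,0,0]},
    {"gripper":15,"travel":[0,0,-36],"rotation":[0,0,0]},
    {"gripper":15,"travel":[0,0,-36],"rotation":[0,0,0]},
    {"gripper":15,"travel":[0,0,-36],"rotation":[0,0,0]},
    {"gripper":15,"travel":[0,0,0],"rotation":[0,0,0]},
    {"gripper":15,"travel":[0,0,0],"rotation":[0,0,0]}
  ]
}}

```text
t: 10.08
tcp_pos: [0.5157, 0.2844, 0.1902]
tool_rot: [0.504, 0.863, 0.002, 0.002]
force: [-0.4, -0.6, -0.9]
finger_gap: 0.284
```

```bash
python3 - <<'E'
from h import *
s=manip.sense();print(s['tcp_pos'],s['force'],s['finger_gap'])
to([.490,.098,.16]);to([.596,-.277,.19],29)
E
```

```text
[0.51569576 0.28438272 0.19023486] [-0.41547569 -0.64333555 -0.91845548] 0.28432660686423045
turn 0 shift [-149.7 -114.1   29.7] jaw now 29.42 tilt [ 0.0057  0.0019 -1.    ]
turn 0.42 shift [-5.299e+02 -2.019e+02 -4.000e-01] jaw now 29.42 tilt [ 0.0057  0.0019 -1.    ]
```

Call:
{"fn": "send_rows", "kwargs": {
  "motion": [
    {"gripper":15,"travel":[0,0,-20],"rotation":[0,0,0.4]},
    {"gripper":15,"travel":[-30,-10,0],"rotation":[0,0,0]},
    {"gripper":15,"travel":[-38,-13,0],"rotation":[0,0,0]},
    {"gripper":15,"travel":[-38,-13,0],"rotation":[0,0,0]},
    {"gripper":15,"travel":[-38,-13,0],"rotation":[0,0,0]},
    {"gripper":15,"travel":[-38,-13,0],"rotation":[0,0,0]},
    {"gripper":15,"travel":[-38,-13,0],"rotation":[0,0,0]},
    {"gripper":15,"travel":[-38,-13,0],"rotation":[0,0,0]},
    {"gripper":15,"travel":[-38,-13,0],"rotation":[0,0,0]},
    {"gripper":15,"travel":[-38,-13,0],"rotation":[0,0,0]},
    {"gripper":15,"travel":[-38,-13,0],"rotation":[0,0,0]},
    {"gripper":15,"travel":[-38,-13,0],"rotation":[0,0,0]}
  ]
}}

```text
t: 11.08
tcp_pos: [0.5894, -0.1441, 0.2053]
tool_rot: [0.508, 0.862, -0.0, -0.002]
force: [1.0, 0.4, -0.5]
finger_gap: 0.286
```

Call:
{"fn": "send_rows", "kwargs": {
  "motion": [
    {"gripper":15,"travel":[-38,-13,0],"rotation":[0,0,0]},
    {"gripper":15,"travel":[-38,-13,0],"rotation":[0,0,0]},
    {"gripper":15,"travel":[-38,-13,0],"rotation":[0,0,0]},
    {"gripper":15,"travel":[-38,-13,0],"rotation":[0,0,0]},
    {"gripper":15,"travel":[0,0,0],"rotation":[0,0,0]},
    {"gripper":15,"travel":[0,0,0],"rotation":[0,0,0]},
    {"gripper":15,"travel":[0,0,0],"rotation":[0,0,0]}
  ]
}}

```text
t: 11.67
tcp_pos: [0.6176, -0.2998, 0.2051]
tool_rot: [0.508, 0.861, 0.001, -0.003]
force: [0.5, 0.4, 0.1]
finger_gap: 0.288
```

```bash
python3 - <<'E'
from h import *
s=manip.sense();print(s['tcp_pos'],s['force'],s['finger_gap'])
to([.596,-.277,.19],29)
c=manip.calibration('wrist');im=manip.snapshot('wrist');np.savez('pics/w7.npz',im=im,**c)
save('pics/w7.png',im,(0,0,512,384),1.5625)
E
```

```text
[ 0.61758219 -0.29984387  0.20507553] [0.46837566 0.4105439  0.0580992 ] 0.28844177424079037
turn -0.04 shift [30.4 -7.8 15.2] jaw now 28.96 tilt [-0.004   0.0036 -1.    ]
```

View pics/w7.png

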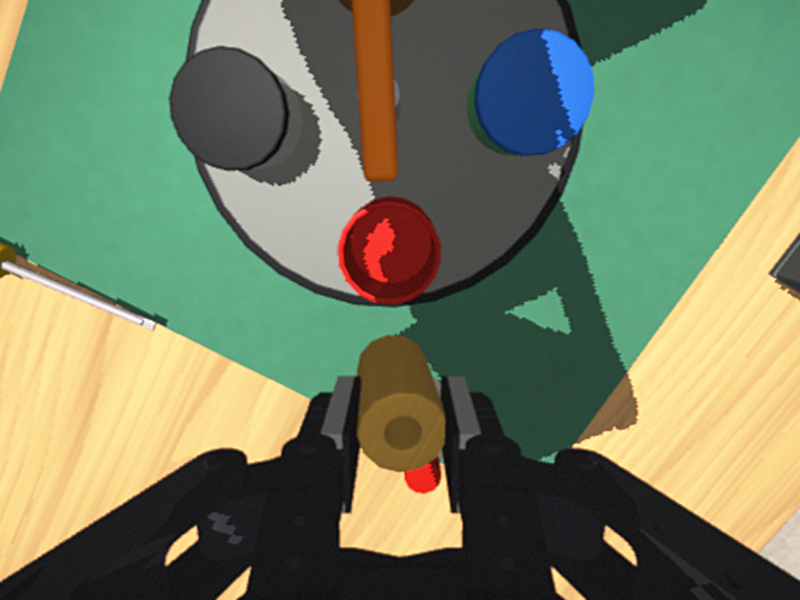

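```bash
python3 - <<'E'
from h import *
d=np.load('pics/w7.npz');c={k:d[k] for k in("fx","fy","cx","cy","cam_to_world")}
s=manip.sense();r=R.from_quat(s['tool_rot'])
def f(x,y,z):return np.append(ray(c,x/1.5625,y/1.5625,z),z)
J=f(390,251,.072);print('jar',J)
for n,p in(('jar',J),('sleeve top',f(402,430,.204)),('bore',f(403,433,.204)),('under edge',f(395,336,.154)),('flux',f(422,472,.1))):print(n,np.round(1000*r.inv().apply(p-s['tcp_pos']),1))
a=f(372.5,0,.124);b=f(382,177,.124);v=b-a;ang=np.degrees(np.arctan2(v[1],v[0]));print('bar',a,b,ang)
cen=b-.035*v/np.linalg.norm(v);print('centre from bar',cen)
cen2=J[:2]-.073*v[:2]/np.linalg.norm(v);print('centre from jar',cen2)
q=J[:2]-np.array([.561,-.217]);print(np.degrees(np.arctan2(q[1],q[0])),np.linalg.norm(q))
E
```

```text
jar [ 0.59820612 -0.27655005  0.072     ]
jar [ 28.6  -6.  133.7]
sleeve top [ 0.9 -0.4  1.6]
bore [-0.  -0.1  1.6]
under edge [11.1 -2.8 51.6]
flux [-83.   10.6 105.2]
bar [ 0.54573775 -0.19166625  0.124     ] [ 0.57811105 -0.24423909  0.124     ] -58.37606970053422
centre from bar [ 0.5597591  -0.21443631  0.124     ]
centre from jar [ 0.55992918 -0.21438996]
-58.00337664555503 0.07021754565227169
```

Call:
{"fn": "send_rows", "kwargs": {
  "motion": [
    {"gripper":15,"travel":[14.3,-2.7,0],"rotation":[0,0,0]},
    {"gripper":15,"travel":[14.3,-2.6,0],"rotation":[0,0,0]},
    {"gripper":15,"travel":[0,0,0],"rotation":[0,0,0]},
    {"gripper":15,"travel":[0,0,25],"rotation":[0,0,0]},
    {"gripper":15,"travel":[0,0,25],"rotation":[0,0,0]},
    {"gripper":15,"travel":[0,0,20],"rotation":[0,0,0]},
    {"gripper":15,"travel":[0,0,0],"rotation":[0,0,0]},
    {"gripper":15,"travel":[0,0,0],"rotation":[0,0,0]}
  ]
}}

```text
t: 12.38
tcp_pos: [0.6002, -0.2771, 0.1365]
tool_rot: [0.507, 0.862, 0.0, -0.001]
force: [0.7, -0.1, -1.0]
finger_gap: 0.284
```

```bash
python3 - <<'E'
from h import *
to([.5982,-.2765,.095])
E
```

```text
turn 0 shift [ 1.4 -1.4 41.5] jaw now 29.08 tilt [-0.0024  0.0017 -1.    ]
```

Call:
{"fn": "send_rows", "kwargs": {
  "motion": [
    {"gripper":15,"travel":[0.7,-0.7,14],"rotation":[0,0,0]},
    {"gripper":15,"travel":[0.7,0,14],"rotation":[0,0,0]},
    {"gripper":15,"travel":[0,0,8],"rotation":[0,0,0]},
    {"gripper":15,"travel":[0,0,5],"rotation":[0,0,0]},
    {"gripper":15,"travel":[0,0,0],"rotation":[0,0,0]},
    {"gripper":15,"travel":[0,0,0],"rotation":[0,0,0]}
  ]
}}

```text
t: 12.88
tcp_pos: [0.5998, -0.2778, 0.0973]
tool_rot: [0.507, 0.862, -0.0, 0.001]
force: [-0.5, -0.2, -0.1]
finger_gap: 0.287
```

Call:
{"fn": "send_rows", "kwargs": {
  "motion": [
    {"gripper":42,"travel":[0,0,0],"rotation":[0,0,0]},
    {"gripper":42,"travel":[0,0,0],"rotation":[0,0,0]},
    {"gripper":42,"travel":[0,0,0],"rotation":[0,0,0]},
    {"gripper":42,"travel":[0,0,0],"rotation":[0,0,0]},
    {"gripper":42,"travel":[0,0,0],"rotation":[0,0,0]},
    {"gripper":42,"travel":[0,0,-30],"rotation":[0,0,0]},
    {"gripper":42,"travel":[0,0,-40],"rotation":[0,0,0]},
    {"gripper":42,"travel":[0,0,-40],"rotation":[0,0,0]},
    {"gripper":42,"travel":[0,0,0],"rotation":[0,0,0]},
    {"gripper":42,"travel":[0,0,0],"rotation":[0,0,0]},
    {"gripper":42,"travel":[0,0,0],"rotation":[0,0,0]}
  ]
}}

```text
t: 13.8
tcp_pos: [0.5989, -0.2773, 0.2067]
tool_rot: [0.508, 0.862, -0.0, -0.0]
force: [-0.1, 0.4, -0.4]
finger_gap: 0.493
```

```bash
python3 - <<'E'
from h import *
s=manip.sense();print(s['tcp_pos'],s['force'])
c=manip.calibration('wrist');im=manip.snapshot('wrist');np.savez('pics/w8.npz',im=im,**c)
save('pics/w8.png',im,(0,0,512,384),1.5625)
to([.56,-.215,.2],31)
E
```

```text
[ 0.59886211 -0.27732111  0.20666001] [-0.07374053  0.42584473 -0.40197136]
turn -2.0 shift [72.8 -0.9  5.6] jaw now 29.0 tilt [-0.0021  0.0014 -1.    ]
```

View pics/w8.png

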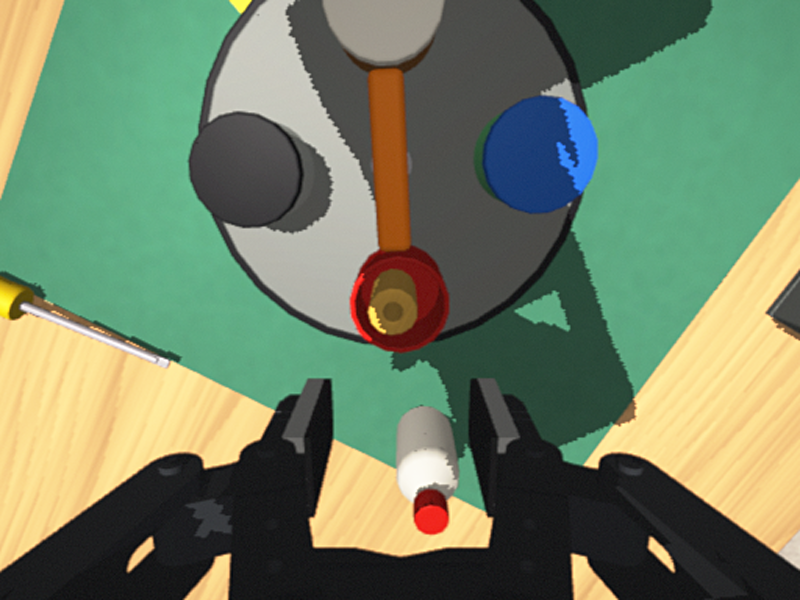

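```bash
python3 - <<'E'
from h import *
from scipy.optimize import least_squares
d=np.load('pics/w8.npz');c={k:d[k] for k in("fx","fy","cx","cy","cam_to_world")}
def f(x,y,z):return np.append(ray(c,x/1.5625,y/1.5625,z),z)
a=f(386.5,69,.124);b=f(395.5,247.5,.124);v=b-a
print('bar',(a+b)/2,np.linalg.norm(v),np.degrees(np.arctan2(v[1],v[0])))
J=f(400,299,.072);print('jar',J)
cen=(a+b)[:2]/2;q=J[:2]-cen;print(np.degrees(np.arctan2(q[1],q[0])),np.linalg.norm(q))
to([*cen,.2],np.degrees(np.arctan2(v[1],v[0]))+90)
# top image
t=cv2.imread('pics/top0.png');hsv=cv2.cvtColor(t,cv2.COLOR_BGR2HSV);c=manip.calibration('top')
m=255-cv2.inRange(hsv,(60,90,30),(90,255,255));m[:,:280]=0;m[:,372:]=0;m[:140]=0;m[:,0:]=m[:,0:]
y=cv2.inRange(hsv,(18,110,90),(35,255,255));y[:220]=0;y[240:]=0;y[:,:300]=0;y[:,325:]=0
m[y>0]=0;m[222:]=np.where(m[222:]>0,m[222:],0)
m=cv2.morphologyEx(m,cv2.MORPH_OPEN,np.ones((5,5)))
n,l,st,ce=cv2.connectedComponentsWithStats(m);i=1+np.argmax(st[1:,4]);print(st[i])
k,_=cv2.findContours((l==i).astype(np.uint8),cv2.RETR_EXTERNAL,cv2.CHAIN_APPROX_NONE)
for z in(.0,.009,.018):
    P=np.array([ray(c,u,w,z) for u,w in k[0][:,0]])
    s=least_squares(lambda p:np.hypot(*(P-p[:2]).T)-p[2],[.56,-.215,.118],loss='soft_l1',f_scale=.002).x
    vs,us=np.nonzero(y);Y=np.array([ray(c,u,w,.008) for u,w in zip(us,vs)]);mu=Y.mean(0)
    e=np.linalg.svd(Y-mu)[2][0]
    g=mu-s[:2];print(z,s,'ptr',mu,np.degrees(np.arctan2(g[1],g[0])),np.hypot(*g),'axis',np.degrees(np.arctan2(e[1],e[0])))
E
```

```text
bar [ 0.56019286 -0.21545969  0.124     ] 0.06735699618926817 -58.21579923068057
jar [ 0.5971078  -0.27469771  0.072     ]
-58.07036569772872 0.06979867632416839
turn -2.78 shift [72.3 -0.   5.6] jaw now 29.0 tilt [-0.0021  0.0014 -1.    ]
[  280   252    92   132 12144]
0.0 [ 0.14614337 -0.2100037   0.20801091] ptr [ 0.43108058 -0.17139343] 7.71683274125025 0.28754124298809586 axis 161.19476155205464
0.009 [ 0.14882589 -0.2080743   0.20636337] ptr [ 0.43108058 -0.17139343] 7.404469488874985 0.2846281769161271 axis 161.19476155205464
0.018 [ 0.15150842 -0.20614481  0.20471581] ptr [ 0.43108058 -0.17139343] 7.085635561872825 0.28172371084556325 axis 161.19476155205464
```

Call:
{"fn": "send_rows", "kwargs": {
  "motion": [
    {"gripper":45,"travel":[0,0,0],"rotation":[0,0,-2.8]},
    {"gripper":45,"travel":[24.1,0,0],"rotation":[0,0,0]},
    {"gripper":45,"travel":[24.1,0,0],"rotation":[0,0,0]},
    {"gripper":45,"travel":[24.1,0,0],"rotation":[0,0,0]},
    {"gripper":45,"travel":[0,0,0],"rotation":[0,0,0]},
    {"gripper":45,"travel":[0,0,0],"rotation":[0,0,0]},
    {"gripper":45,"travel":[0,0,0],"rotation":[0,0,0]}
  ]
}}

```text
t: 14.43
tcp_pos: [0.5611, -0.2162, 0.2055]
tool_rot: [0.486, 0.874, -0.0, -0.001]
force: [0.4, -0.6, -0.2]
finger_gap: 0.529
```

```bash
cat > look.py <<'E'
from h import *
def look(z=.008):
    c=manip.calibration('wrist');im=manip.snapshot('wrist');hsv=cv2.cvtColor(im,cv2.COLOR_RGB2HSV)
    out={}
    for n,lo,hi in(('bar',(6,170,60),(15,255,255)),('yel',(22,130,60),(34,255,255)),('red',(0,170,40),(4,255,255))):
        m=cv2.morphologyEx(cv2.inRange(hsv,lo,hi),cv2.MORPH_OPEN,np.ones((3,3)))
        k,l,st,ce=cv2.connectedComponentsWithStats(m)
        for i in range(1,k):
            if st[i,4]>60:
                vs,us=np.nonzero(l==i);Y=np.array([ray(c,u,v,.124 if n=='bar' else z if n=='yel' else .072) for u,v in zip(us,vs)])
                mu=Y.mean(0);e=np.linalg.svd(Y-mu,full_matrices=False)[2][0]
                print(n,st[i],np.round(mu,4),'axis',round(np.degrees(np.arctan2(e[1],e[0])),2),'dir from c',round(np.degrees(np.arctan2(mu[1]+.2155,mu[0]-.5602)),2))
    return im
E
python3 - <<'E'
from look import *
im=look();save('pics/w9.png',im,(0,0,512,384),1.5625)
s=manip.sense();print(s['q']);to([.5602,-.2155,.112],31.8)
E
```

```text
bar [ 245  159   21  102 1989] [ 0.5582 -0.2134] axis -58.0 dir from c 133.5
yel [ 142   39   45   50 1167] [ 0.4294 -0.1694] axis -17.07 dir from c 160.59
yel [  0 225  31  33 662] [ 0.3741 -0.4157] axis -64.65 dir from c -132.9
yel [238 267  27  24 415] [ 0.6168 -0.3169] axis -54.0 dir from c -60.82
red [ 227  232   58   67 1543] [ 0.5975 -0.2709] axis -43.17 dir from c -56.07
[-5.53773389e-01  5.48896036e-01  1.53645617e+00 -2.52972907e-04
  1.05657582e+00 -1.10855013e+00]
turn -0.01 shift [ 1.7 -0.4 93.7] jaw now 31.79 tilt [-4.e-04 -0.e+00 -1.e+00]
```

Call:
{"fn": "send_rows", "kwargs": {
  "motion": [
    {"gripper":45,"travel":[1.5,-0.4,30],"rotation":[0,0,0]},
    {"gripper":45,"travel":[0,0,30],"rotation":[0,0,0]},
    {"gripper":45,"travel":[0,0,25],"rotation":[0,0,0]},
    {"gripper":45,"travel":[0,0,7],"rotation":[0,0,0]},
    {"gripper":45,"travel":[0,0,0],"rotation":[0,0,0]},
    {"gripper":45,"travel":[0,0,0],"rotation":[0,0,0]}
  ]
}}

```text
t: 14.98
tcp_pos: [0.5606, -0.2158, 0.1146]
tool_rot: [0.487, 0.874, -0.0, 0.0]
force: [-0.1, -0.5, 0.5]
finger_gap: 0.527
```

Call:
{"fn": "send_rows", "kwargs": {
  "motion": [
    {"gripper":5,"travel":[0,0,0],"rotation":[0,0,0]},
    {"gripper":5,"travel":[0,0,0],"rotation":[0,0,0]},
    {"gripper":5,"travel":[0,0,0],"rotation":[0,0,0]},
    {"gripper":5,"travel":[0,0,0],"rotation":[0,0,0]},
    {"gripper":5,"travel":[0,0,0],"rotation":[0,0,0]},
    {"gripper":5,"travel":[0,0,0],"rotation":[0,0,0]},
    {"gripper":5,"travel":[0,0,0],"rotation":[0,0,0]}
  ],
  "newtons": 40
}}

```text
t: 15.57
tcp_pos: [0.5602, -0.2163, 0.1164]
tool_rot: [0.486, 0.874, -0.001, 0.001]
force: [-4.4, -2.8, 6.4]
finger_gap: 0.164
```

Call:
{"fn": "send_rows", "kwargs": {
  "motion": [
    {"gripper":5,"travel":[0,0,0],"rotation":[0,0,3]},
    {"gripper":5,"travel":[0,0,0],"rotation":[0,0,4]},
    {"gripper":5,"travel":[0,0,0],"rotation":[0,0,4]},
    {"gripper":5,"travel":[0,0,0],"rotation":[0,0,4]}
  ]
}}

```text
t: 15.9
tcp_pos: [0.5604, -0.2162, 0.1164]
tool_rot: [0.597, 0.802, -0.001, 0.002]
force: [-2.7, -1.6, 5.9]
finger_gap: 0.163
```

```bash
python3 - <<'E'
from look import *
s=manip.sense();print(s['tcp_pos'],s['force'],s['ft_torque']);to([.5602,-.2155,.112],161.2+90)
E
```

```text
[ 0.56041346 -0.21621511  0.11636546] [-2.68462791 -1.61737179  5.86581091] [-0.41177444  0.54227459  0.09342663]
turn -54.54 shift [0.4 0.6 4.4] jaw now 16.66 tilt [ 0.0018 -0.0028 -1.    ]
```

Call:
{"fn": "send_rows", "kwargs": {
  "motion": [
    {"gripper":5,"travel":[0,0,0],"rotation":[0,0,5]},
    {"gripper":5,"travel":[0,0,0],"rotation":[0,0,5]},
    {"gripper":5,"travel":[0,0,0],"rotation":[0,0,5]},
    {"gripper":5,"travel":[0,0,0],"rotation":[0,0,5]},
    {"gripper":5,"travel":[0,0,0],"rotation":[0,0,5]},
    {"gripper":5,"travel":[0,0,0],"rotation":[0,0,5]},
    {"gripper":5,"travel":[0,0,0],"rotation":[0,0,5]},
    {"gripper":5,"travel":[0,0,0],"rotation":[0,0,5]},
    {"gripper":5,"travel":[0,0,0],"rotation":[0,0,5]},
    {"gripper":5,"travel":[0,0,0],"rotation":[0,0,5]},
    {"gripper":5,"travel":[0,0,0],"rotation":[0,0,5]},
    {"gripper":5,"travel":[0,0,0],"rotation":[0,0,5]}
  ]
}}

```text
t: 16.9
tcp_pos: [0.5611, -0.2164, 0.1164]
tool_rot: [0.918, 0.396, 0.001, 0.002]
force: [-0.8, -2.3, 4.9]
finger_gap: 0.166
```

Call:
{"fn": "send_rows", "kwargs": {
  "motion": [
    {"gripper":5,"travel":[0,0,0],"rotation":[0,0,5]},
    {"gripper":5,"travel":[0,0,0],"rotation":[0,0,5]},
    {"gripper":5,"travel":[0,0,0],"rotation":[0,0,5]},
    {"gripper":5,"travel":[0,0,0],"rotation":[0,0,5]},
    {"gripper":5,"travel":[0,0,0],"rotation":[0,0,5]},
    {"gripper":5,"travel":[0,0,0],"rotation":[0,0,5]},
    {"gripper":5,"travel":[0,0,0],"rotation":[0,0,5]},
    {"gripper":5,"travel":[0,0,0],"rotation":[0,0,5]},
    {"gripper":5,"travel":[0,0,0],"rotation":[0,0,4]},
    {"gripper":5,"travel":[0,0,0],"rotation":[0,0,3]},
    {"gripper":5,"travel":[0,0,0],"rotation":[0,0,0]},
    {"gripper":5,"travel":[0,0,0],"rotation":[0,0,0]}
  ]
}}

```text
t: 17.9
tcp_pos: [0.5613, -0.2168, 0.1164]
tool_rot: [1.0, -0.001, 0.002, 0.002]
force: [-1.5, -4.4, 6.0]
finger_gap: 0.162
```

```bash
python3 - <<'E'
from look import *
s=manip.sense();print(s['tcp_pos'],s['force'],s['ft_torque'],s['q']);to([.5602,-.2155,.112],161.2+90)
E
```

```text
[ 0.56125773 -0.21682412  0.11636432] [-1.46337615 -4.40077753  5.98634323] [-0.69420944  0.32499489 -0.01805385] [-0.55359148  0.67040594  1.60469546 -0.00171097  0.86117721  1.02031658]
turn 18.68 shift [-1.4 -0.9  4.4] jaw now -90.12 tilt [ 0.0038 -0.0039 -1.    ]
```

Call:
{"fn": "send_rows", "kwargs": {
  "motion": [
    {"gripper":5,"travel":[0,0,0],"rotation":[0,0,4]},
    {"gripper":5,"travel":[0,0,0],"rotation":[0,0,5]},
    {"gripper":5,"travel":[0,0,0],"rotation":[0,0,4]},
    {"gripper":5,"travel":[0,0,0],"rotation":[0,0,3]},
    {"gripper":5,"travel":[0,0,0],"rotation":[0,0,2]},
    {"gripper":5,"travel":[0,0,0],"rotation":[0,0,0.7]},
    {"gripper":5,"travel":[0,0,0],"rotation":[0,0,0]},
    {"gripper":5,"travel":[0,0,0],"rotation":[0,0,0]},
    {"gripper":5,"travel":[0,0,0],"rotation":[0,0,0]}
  ]
}}

```text
t: 18.65
tcp_pos: [0.5613, -0.2171, 0.1164]
tool_rot: [0.987, -0.163, 0.002, 0.002]
force: [-1.6, -4.6, 5.4]
finger_gap: 0.163
```

```bash
python3 - <<'E'
from look import *
s=manip.sense();print(s['tcp_pos'],s['force'],s['ft_torque']);to([.5602,-.2155,.112],161.2+90)
a=manip.snapshot('top');b=manip.snapshot('scene');im=look()
T=save('pics/q.png',a,(285,140,100,100),4);S=save('pics/q2.png',b,(145,130,100,100),4)
W=cv2.resize(im[:,:,::-1],(267,200));bot=np.zeros((200,800,3),np.uint8);bot[:,:267]=W
bot[:,267:800]=cv2.resize(b[150:300,230:430+200,::-1],(533,200))
cv2.imwrite('pics/fin.png',np.vstack([np.hstack([T,S]),bot]))
E
```

```text
[ 0.56125836 -0.2170549   0.11639429] [-1.62389036 -4.64494489  5.40119548] [-0.75970583  0.3256343   0.02627593]
turn 0.01 shift [-1.5 -1.1  4.4] jaw now -108.79 tilt [ 0.0038 -0.0043 -1.    ]
bar [ 239  192   35  164 5381] [ 0.5658 -0.2184] axis 161.92 dir from c -27.66
red [274 328   7  24 146] [ 0.4908 -0.2065] axis 163.05 dir from c 172.61
```

View pics/fin.png

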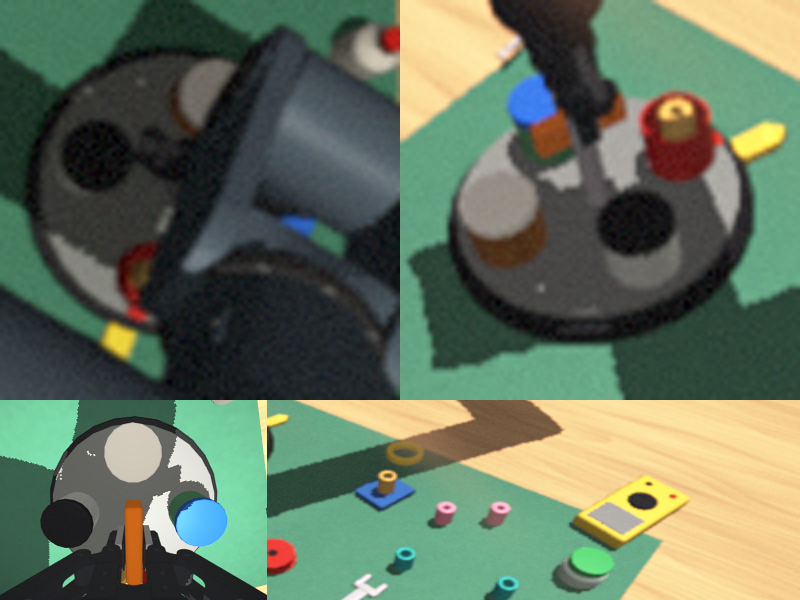

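```bash
python3 - <<'E'
from look import *
for n,roi,yr in(('top',(312,214,12,10),(305,218,20,25)),('scene',(218,158,12,14),(225,155,25,20))):
    c=manip.calibration(n);im=manip.snapshot(n);h=cv2.cvtColor(im,cv2.COLOR_RGB2HSV)
    for nm,m,(x,y,w,k),z in(('mark',cv2.inRange(h,(0,150,110),(6,255,255))|cv2.inRange(h,(174,150,110),(180,255,255)),roi,.019),('ptr',cv2.inRange(h,(20,120,90),(34,255,255)),yr,.008)):
        vs,us=np.nonzero(m[y:y+k,x:x+w]);
        if len(us)==0: print(n,nm,'none');continue
        p=ray(c,us.mean()+x,vs.mean()+y,z);
        for cen in((.5602,-.2155),(.561,-.217)):
            g=p-cen;print(n,nm,len(us),np.round(p,4),round(np.degrees(np.arctan2(g[1],g[0])),2),np.hypot(*g))
c=manip.calibration('top');print([proj(c,(.5606-.105*np.cos(np.radians(18.8)),-.2163+.105*np.sin(np.radians(18.8)),.018))])
E
```

```text
top mark 13 [ 0.4646 -0.1864] 163.06 0.09992303978516938
top mark 13 [ 0.4646 -0.1864] 162.38 0.10113258374756515
top ptr 59 [ 0.4413 -0.1749] 161.16 0.1256297435034088
top ptr 59 [ 0.4413 -0.1749] 160.64 0.12687650143594567
scene mark 15 [ 0.4525 -0.1961] 169.77 0.10946278257225646
scene mark 15 [ 0.4525 -0.1961] 169.08 0.1105245594955521
scene ptr 83 [ 0.4306 -0.1684] 160.01 0.1378983113189734
scene ptr 83 [ 0.4306 -0.1684] 159.54 0.13916758182130626
[(np.float64(317.038223277657), np.float64(218.29636291020313))]
```

```bash
python3 - <<'E'
from look import *
C=np.array([.5606,-.2162])
for n,(x,y,w,k) in(('top',(308,211,16,14)),('scene',(216,157,16,14))):
    c=manip.calibration(n);im=np.mean([manip.snapshot(n) for _ in range(4)],0)
    r=im[y:y+k,x:x+w];print(n,x,y);print((r[...,0]-np.maximum(r[...,1],r[...,2])).astype(int));print((r[...,1]-r[...,2]).astype(int))
    for a in(157,161.2,165,169):
        t=np.radians(a);d=np.array([np.cos(t),np.sin(t)]);print(a,np.round([*proj(c,[*(C+.105*d),.018]),*proj(c,[*(C+.13*d),.008]),*proj(c,[*(C+.073*d),.072])],1))
E
```

```text
top 308 211
[[  0  -1   0  -2   0   6  20  44  58  68  56  27  13   3  -8  -6]
 [ -2  -1  -1   0   0   5  15  38  61  77  75  42  11  -4  -8  -4]
 [ -1   0  -1  -1   0   1   6  25  60  94  96  60  14  -3  -4  -4]
 [  0   0  -1   0   0   0   2  10  36  79  90  65  16  -8  -7  -6]
 [  0  -1   0  -1   0   0  -1   3  16  51  74  50  13  -8  -6  -7]
 [  0   2   0   0   0   0  -1   0  12  57  90  63  19  -6  -7  -8]
 [ -5  -1   0   1   0   1  -1   0  25  89 130 111  70  24  -2  -6]
 [-28 -12  -2  -1  -1   0   0   6  45 107 140 141 115  62  13  -4]
 [-47 -37 -22 -10   1   1   0   3  27  61  96 122 114  62  12  -2]
 [-55 -52 -45 -22   8  14   8   3   0   7  30  51  53  29   5   0]
 [-54 -56 -48 -11  20  27  22  14  10   4   3   1   4   1  -2   0]
 [-55 -55 -35   6  27  27  28  28  23  17  10  -4 -11  -6   0   0]
 [-52 -50 -23  16  28  22  22  24  27  27  12 -17 -35 -31 -23 -19]
 [-37 -39  -9  22  24  21  22  21  22  24   5 -30 -54 -52 -49 -44]]
[[  7   8   8   8   8   5   5   1   4  15  25  29  17   4  -4  -2]
 [  8   8   8   9   8   7   4   0   4   7  10  16   6   0  -4  -3]
 [  6   7   8  
[... 2321 characters left out ...]
 32  25   8   7   6   5   7  12  22  30  32  37  50  86 115]
 [ 27  16  12   4   5   4   5   4   7  12  22  45  85 116 137 146]
 [  7   6   5   3   2   4   7   6   5   4  12  56 127 149 148 147]
 [  1   2   4   3   5   7   4   3   5   4   2  36 118 152 149 148]
 [  2   2   3   3   6   6   4   4   5   6   0   6  84 148 150 148]
 [  2   4   2   3   5   3   3   3   4   6   3   0  34 102 143 145]
 [  3   2   3   1   1   3   4   5   5   5   4   3   2  36  80  98]
 [  3   0   4   3   3   3   2   4   5   6   6   5   2   1  25  48]]
157 [225.3 168.1 232.7 167.3 214.1 160. ]
161.2 [224.2 166.6 231.2 165.4 213.3 158.9]
165 [223.  165.3 229.8 163.9 212.4 158. ]
169 [221.7 164.  228.1 162.3 211.5 157. ]
```

```bash
python3 - <<'E'
from look import *
c=manip.calibration('wrist');im=manip.snapshot('wrist');h=cv2.cvtColor(im,cv2.COLOR_RGB2HSV)
def big(m,c,z,n):
    m=cv2.morphologyEx(m,cv2.MORPH_OPEN,np.ones((3,3)));k,l,st,ce=cv2.connectedComponentsWithStats(m);i=1+np.argmax(st[1:,4])
    ct=max(cv2.findContours((l==i).astype(np.uint8),cv2.RETR_EXTERNAL,cv2.CHAIN_APPROX_NONE)[0],key=len)
    P=np.array([ray(c,*p,z) for p in cv2.convexHull(ct)[:,0].astype(float)],np.float32)
    (x,y),r=cv2.minEnclosingCircle(P);print(n,st[i],(round(x,4),round(y,4)),round(r,4));return np.array([x,y])
ang=lambda v:round(np.degrees(np.arctan2(v[1],v[0])),2)
C=np.array([.5608,-.2164])
bl=big(cv2.inRange(h,(95,120,120),(115,255,255)),c,.074,'blue')
x0=np.zeros(h.shape[:2],np.uint8);x0[20:190,180:330]=255
wh=big(cv2.inRange(h,(10,10,150),(28,70,255))&x0,c,.074,'white')
x0[:]=0;x0[170:300,60:200]=255
bk=big(cv2.inRange(h,(0,0,0),(180,255,60))&x0,c,.074,'black')
print('blue',ang(bl-C),'white',ang(wh-C),'black',ang(bk-C),'black-blue line',ang(bl-bk))
c0=c
c=manip.calibration('top');im=manip.snapshot('top');h=cv2.cvtColor(im,cv2.COLOR_RGB2HSV)
print(proj(c,[*(C+.073*np.array([np.cos(np.radians(71.2)),np.sin(np.radians(71.2))])),.074]))
d=np.load('pics/w8.npz');print(im[178:182,305:311].mean((0,1)))
E
```

```text
blue [ 337  190  100   91 7075] (0.5378, -0.2855) 0.0279
white [ 200   43  110  116 9978] (0.6291, -0.2391) 0.0276
black [  78  170  101  114 7524] (0.5899, -0.1464) 0.0345
blue -108.43 white -18.38 black 67.41 black-blue line -110.55
(np.float64(308.6416940745116), np.float64(178.33551267596332))
[12.875      14.20833333 14.83333333]
```

Call:
{"fn": "send_rows", "kwargs": {
  "motion": [
    {"gripper":45,"travel":[0,0,0],"rotation":[0,0,0]},
    {"gripper":45,"travel":[0,0,0],"rotation":[0,0,0]},
    {"gripper":45,"travel":[0,0,0],"rotation":[0,0,0]},
    {"gripper":45,"travel":[0,0,0],"rotation":[0,0,0]},
    {"gripper":45,"travel":[0,0,0],"rotation":[0,0,0]},
    {"gripper":45,"travel":[0,0,-30],"rotation":[0,0,0]},
    {"gripper":45,"travel":[0,0,-40],"rotation":[0,0,0]},
    {"gripper":45,"travel":[0,0,-40],"rotation":[0,0,0]},
    {"gripper":45,"travel":[-25,0,0],"rotation":[0,0,0]},
    {"gripper":45,"travel":[-30,0,0],"rotation":[0,0,0]},
    {"gripper":45,"travel":[-15,0,0],"rotation":[0,0,0]},
    {"gripper":45,"travel":[0,0,0],"rotation":[0,0,0]}
  ]
}}

```text
t: 20.4
tcp_pos: [0.4901, -0.1899, 0.2243]
tool_rot: [0.986, -0.164, -0.002, -0.001]
force: [-0.4, 0.7, 0.2]
finger_gap: 0.53
```

Call:
{"fn": "send_rows", "kwargs": {
  "motion": [
    {"gripper":45,"travel":[0,0,0],"rotation":[0,0,0]},
    {"gripper":45,"travel":[0,0,0],"rotation":[0,0,0]}
  ]
}}

```text
t: 20.57
tcp_pos: [0.4949, -0.1929, 0.2247]
tool_rot: [0.986, -0.164, 0.001, 0.0]
force: [0.9, -0.7, 0.8]
finger_gap: 0.528
```

```bash
python3 - <<'E'
from look import *
s=manip.sense();print(s['tcp_pos'],s['q'][5]);c=manip.calibration('wrist');im=manip.snapshot('wrist');h=cv2.cvtColor(im,cv2.COLOR_RGB2HSV)
np.savez('pics/w10.npz',im=im,**c)
ang=lambda v:round(np.degrees(np.arctan2(v[1],v[0])),2)
for n,m,z in(('red',cv2.inRange(h,(0,150,50),(5,255,255))|cv2.inRange(h,(175,150,50),(180,255,255)),.018),('yel',cv2.inRange(h,(20,130,60),(34,255,255)),.008),('orange',cv2.inRange(h,(7,170,60),(14,255,255)),.124)):
    k,l,st,ce=cv2.connectedComponentsWithStats(m)
    for i in range(1,k):
        if st[i,4]>15:
            vs,us=np.nonzero(l==i);Y=np.array([ray(c,u,v,z) for u,v in zip(us,vs)]);mu=Y.mean(0);e=np.linalg.svd(Y-mu,full_matrices=False)[2][0]
            print(n,st[i],np.round(ce[i],1),np.round(mu,4),'axis',ang(e),'dir',ang(mu-[.5602,-.2155]),ang(mu-[.561,-.217]))
for a in(161.2,):
    d=np.array([np.cos(np.radians(a)),np.sin(np.radians(a))]);print(proj(c,[*([.5606,-.2162]+.105*d),.018]),proj(c,[*([.5606,-.2162]+.13*d),.008]))
E
```

```text
[ 0.49490559 -0.19291834  0.22470828] 1.318075969671319
red [ 230  157   59   63 1948] [260.7 187.6] [ 0.48   -0.1924] axis 171.79 dir 163.92 163.1
yel [254 171  16  25  90] [263.  181.2] [ 0.4838 -0.1965] axis -175.93 dir 166.02 165.11
yel [241 172  12  28  54] [245.2 183.4] [ 0.4877 -0.1773] axis 143.07 dir 152.23 151.57
yel [251 192   6   9  18] [253.4 195.4] [ 0.4721 -0.1814] axis -178.53 dir 158.85 158.18
yel [257 193  10  15  42] [260.5 201.5] [ 0.4629 -0.1866] axis 164.51 dir 163.45 162.78
yel [ 467  196   43   85 2212] [488.7 238.5] [ 0.3362 -0.4194] axis -174.26 dir -137.69 -138.0
yel [243 199  13  10  37] [248.9 203.5] [ 0.4649 -0.1736] axis -147.28 dir 156.29 155.72
yel [246 218  21  36 594] [255.5 234.1] [ 0.4278 -0.1687] axis 161.91 dir 160.53 160.07
yel [  8 253  13   7  31] [ 12.9 255.8] [0.4932 0.1074] axis 87.05 dir 101.71 101.8
yel [  0 262  13  16  44] [  4.3 268.5] [0.4821 0.1256] axis 130.07 dir 102.89 102.96
yel [ 14 263  13   9  28] [ 19.7 267.9] [0.477 0.108] axis 97.25 dir 104.42 104.49
yel [ 66 299  22  16  83] [ 75.8 305.4] [0.4099 0.0696] axis 109.5 dir 117.8 117.8
orange [ 237   39   45  120 2244] [258.4 101.3] [ 0.5629 -0.2173] axis 161.95 dir -33.7 -8.59
orange [249 203  19   7  20] [258.4 207.3] [ 0.4929 -0.1936] axis 87.62 dir 161.98 161.05
(np.float64(257.4231789813924), np.float64(206.8207257815224)) (np.float64(257.38711125678105), np.float64(225.18412429571418))
```

```bash
python3 - <<'E'
from look import *
to([.5608,-.2165,.2247],71.2)
d=np.load('pics/w10.npz');r=d['im'][200:246,240:276].astype(int)
print('red-blue-ish mark (R-G) rows 202-214');print((r[2:15:2,...,0]-r[2:15:2,...,1])//5)
print('yellow (G-B) rows 216-244');print((r[16:46:4,...,1]-r[16:46:4,...,2])//5)
E
```

```text
turn -0.09 shift [69.8  1.   0. ] jaw now -108.89 tilt [ 1.5e-03 -8.0e-04 -1.0e+00]
red-blue-ish mark (R-G) rows 202-214
[[13 13  9  7  6  6  6  6  6  6  6  6  6  6  6  6  6  6  6  6  6  6  6  6
   6  5  6  9 16 16 14 14 14 14 14 13]
 [14 15 14 12  8  6  6  6  6  6  6  6  6  6  6  6  6  6  6  6  6  6  5  5
   5  6  8 11 14 14 14 14 14 14 13 14]
 [13 14 14 14 14 11  8  6  5  6  6  6  6  6  6  6  6  6  6  6  6  5  6  8
   9 12 15 14 14 14 13 14 13 14 14 13]
 [14 14 14 14 14 14 14 13 12 10 11 10  7  5  5  5  6  7  7  8  8 10 13 15
  15 14 14 14 13 14 14 15 13 14 13 14]
 [18 15 14 14 13 14 14 14 14 14 14 14 14 14 14 14 14 15 14 14 15 14 14 15
  14 14 13 13 14 14 14 14 13 13 13 12]
 [19 20 18 15 13 14 13 13 13 14 14 14 14 14 15 14 14 14 14 14 14 14 14 14
  14 14 14 13 13 14 14 13 12 14 22 37]
 [ 5 15 21 22 34 37 34 23 15 13 12 13 13 14 14 13 14 14 14 14 14 15 14 14
  14 13 13 13 12 13 16 25 37 34 35 37]]
yellow (G-B) rows 216-244
[[ 8  9  9  8  7  4  2  2  0  0  0  1  0  0  0  0  0  0  0  0  0  0  0  0
   0  0  0  1  2  1  1  1  3  6  8  9]
 [ 9  8  9  9  8 13 26 33 32 32 32 32 33 32 33 33 33 34 35 33 33 35 33 33
  33 30 21  9  8  9  9  9  9  9  8  9]
 [ 9  9  9  9  8 13 26 32 33 32 33 33 32 32 32 32 32 33 32 33 33 33 33 32
  33 30 20  8  8  9  9  9  9  9  9  8]
 [ 9  8  8  8  7 12 27 33 33 33 33 33 33 32 32 33 32 33 33 32 33 32 33 33
  33 28 16  8  8  9  9  8  9  8  8  9]
 [ 9  8  8  8  8 12 27 34 33 33 33 33 33 33 32 32 33 33 33 32 33 33 33 34
  33 29 15  8  8  8  8  8  9  9  9  9]
 [ 8  9  8  8  7  9 32 34 33 33 33 33 33 33 33 31 31 33 33 33 33 33 33 33
  33 28 15  7  8  9  9  9  8  9  9  9]
 [ 9  8  9  8  7 10 31 34 34 33 33 32 31 32 30 27 24 26 23 23 29 33 33 34
  34 27 10  7  9  9  9  9  9  8  8  8]
 [ 8  8  8  8  7 12 31 29 22 25 29 26 28 27 23 25 30 29 26 26 26 28 32 35
  34 28  9  7  8  9  9  8  8  8  8  8]]
```

```bash
python3 - <<'E'
from look import *
d=np.load('pics/w10.npz');c={k:d[k] for k in("fx","fy","cx","cy","cam_to_world")}
im=d['im'].astype(int);h=cv2.cvtColor(d['im'],cv2.COLOR_RGB2HSV)
# red jar outer silhouette widths per row & bar centreline per row
red=(cv2.inRange(h,(0,150,40),(6,255,255))|cv2.inRange(h,(174,150,40),(180,255,255)))>0
for v in range(160,222,6):
    u=np.nonzero(red[v,215:305])[0];print('red',v,(u.min()+215,u.max()+215,(u.min()+u.max())/2+215) if len(u) else None)
for C in((.5602,-.2155),(.5608,-.2164)):
  for a in(160,161,162):
    e=np.array([np.cos(np.radians(a)),np.sin(np.radians(a))]);print(C,a,'jar',np.round(proj(c,[*(C+.073*e),.072]),2),'jar rim near',np.round(proj(c,[*(C+.097*e),.072]),2),'ptr.125',np.round(proj(c,[*(C+.125*e),.008]),2),'.145',np.round(proj(c,[*(C+.145*e),.008]),2),'bar.035',np.round(proj(c,[*(C+.035*e),.124]),2))
o=cv2.inRange(h,(5,150,60),(16,255,255))>0
for v in range(42,160,15):
    u=np.nonzero(o[v,225:295])[0];print('bar',v,u.min()+225,u.max()+225)
E
```

```text
red 160 (np.int64(244), np.int64(273), np.float64(258.5))
red 166 (np.int64(238), np.int64(278), np.float64(258.0))
red 172 (np.int64(235), np.int64(282), np.float64(258.5))
red 178 (np.int64(233), np.int64(285), np.float64(259.0))
red 184 (np.int64(231), np.int64(287), np.float64(259.0))
red 190 (np.int64(230), np.int64(288), np.float64(259.0))
red 196 (np.int64(230), np.int64(287), np.float64(258.5))
red 202 (np.int64(232), np.int64(285), np.float64(258.5))
red 208 (np.int64(235), np.int64(282), np.float64(258.5))
red 214 (np.int64(241), np.int64(277), np.float64(259.0))
red 220 None
(0.5602, -0.2155) 160 jar [255.29 191.77] jar rim near [254.78 217.2 ] ptr.125 [254.59 221.51] .145 [254.26 237.93] bar.035 [256.09 158.84]
(0.5602, -0.2155) 161 jar [256.72 191.78] jar rim near [256.63 217.22] ptr.125 [256.53 221.53] .145 [256.47 237.96] bar.035 [256.96 158.85]
(0.5602, -0.2155) 162 jar [258.16 191.78] jar rim near [258.49 217.21] ptr.125 [258.46 221.52] .145 [258.68 237.95] bar.035 [257.83 158.84]
(0.5608, -0.2164) 160 jar [256.03 190.83] jar rim near [255.5  216.31] ptr.125 [255.17 220.79] .145 [254.83 237.24] bar.035 [257.03 157.62]
(0.5608, -0.2164) 161 jar [257.46 190.85] jar rim near [257.36 216.33] ptr.125 [257.11 220.81] .145 [257.05 237.26] bar.035 [257.9  157.63]
(0.5608, -0.2164) 162 jar [258.9  190.84] jar rim near [259.22 216.32] ptr.125 [259.05 220.8 ] .145 [259.26 237.25] bar.035 [258.77 157.63]
bar 42 235 278
bar 57 248 268
bar 72 248 268
bar 87 248 268
bar 102 249 268
bar 117 249 268
bar 132 249 268
bar 147 250 268
```

Call:
{"fn": "send_rows", "kwargs": {
  "motion": [
    {"gripper":45,"travel":[25,0,0],"rotation":[0,0,0]},
    {"gripper":45,"travel":[28,0.5,0],"rotation":[0,0,0]},
    {"gripper":45,"travel":[16.8,0.5,0],"rotation":[0,0,0]},
    {"gripper":45,"travel":[0,0,0],"rotation":[0,0,0]},
    {"gripper":45,"travel":[0,0,0],"rotation":[0,0,0]}
  ]
}}

```text
t: 21.03
tcp_pos: [0.5604, -0.2162, 0.2237]
tool_rot: [0.986, -0.164, -0.0, -0.0]
force: [-0.8, -0.1, -0.8]
finger_gap: 0.53
```

```bash
python3 - <<'E'
from look import *
to([.5608,-.2166,.1155],71.2)
E
```

```text
turn -0.07 shift [  0.6   0.2 108.2] jaw now -108.87 tilt [-4.e-04  3.e-04 -1.e+00]
```

Call:
{"fn": "send_rows", "kwargs": {
  "motion": [
    {"gripper":45,"travel":[0,0,35],"rotation":[0,0,0]},
    {"gripper":45,"travel":[0,0,35],"rotation":[0,0,0]},
    {"gripper":45,"travel":[0,0,28],"rotation":[0,0,0]},
    {"gripper":45,"travel":[0,0,10],"rotation":[0,0,0]},
    {"gripper":45,"travel":[0,0,0],"rotation":[0,0,0]},
    {"gripper":5,"travel":[0,0,0],"rotation":[0,0,0]},
    {"gripper":5,"travel":[0,0,0],"rotation":[0,0,0]},
    {"gripper":5,"travel":[0,0,0],"rotation":[0,0,0]},
    {"gripper":5,"travel":[0,0,0],"rotation":[0,0,0]},
    {"gripper":5,"travel":[0,0,0],"rotation":[0,0,0]},
    {"gripper":5,"travel":[0,0,0],"rotation":[0,0,0]},
    {"gripper":5,"travel":[0,0,0],"rotation":[0,0,0]}
  ]
}}

```text
t: 22.03
tcp_pos: [0.5605, -0.2169, 0.1187]
tool_rot: [0.986, -0.164, 0.002, 0.001]
force: [-0.9, -2.1, 6.4]
finger_gap: 0.156
```

Call:
{"fn": "send_rows", "kwargs": {
  "motion": [
    {"gripper":5,"travel":[0,0,0],"rotation":[0,0,0.8]},
    {"gripper":5,"travel":[0,0,0],"rotation":[0,0,0.8]},
    {"gripper":5,"travel":[0,0,0],"rotation":[0,0,0]},
    {"gripper":5,"travel":[0,0,0],"rotation":[0,0,0]},
    {"gripper":5,"travel":[0,0,0],"rotation":[0,0,0]},
    {"gripper":5,"travel":[0,0,0],"rotation":[0,0,0]}
  ]
}}

```text
t: 22.53
tcp_pos: [0.5605, -0.217, 0.1188]
tool_rot: [0.984, -0.178, 0.002, 0.001]
force: [-0.9, -1.0, 5.6]
finger_gap: 0.153
```

```bash
python3 - <<'E'
from look import *
s=manip.sense();print(s['tcp_pos'],s['force'],s['ft_torque'],s['finger_gap'],s['qd'].round(3));to([.5608,-.2166,.1155],71.2)
c=manip.calibration('wrist');h=cv2.cvtColor(manip.snapshot('wrist'),cv2.COLOR_RGB2HSV)
def big(m,z):
    m=cv2.morphologyEx(m,cv2.MORPH_OPEN,np.ones((3,3)));k,l,st,ce=cv2.connectedComponentsWithStats(m);i=1+np.argmax(st[1:,4])
    ct=max(cv2.findContours((l==i).astype(np.uint8),cv2.RETR_EXTERNAL,cv2.CHAIN_APPROX_NONE)[0],key=len)
    (x,y),r=cv2.minEnclosingCircle(np.array([ray(c,*p,z) for p in cv2.convexHull(ct)[:,0].astype(float)],np.float32));return np.array([x,y])
bl=big(cv2.inRange(h,(95,120,120),(115,255,255)),.074)
x0=np.zeros(h.shape[:2],np.uint8);x0[20:190,180:330]=255
wh=big(cv2.inRange(h,(10,10,150),(28,70,255))&x0,.074)
v=bl-wh;print('carousel angle',(np.degrees(np.arctan2(v[1],v[0]))-45)%360)
E
```

```text
[ 0.56051153 -0.21697824  0.11876329] [-0.93064682 -0.984145    5.62946437] [-0.13627976  0.16372942 -0.067258  ] 0.15325549466486413 [-0.002  0.    -0.001 -0.     0.    -0.001]
turn -1.7 shift [ 0.1 -0.5  3.3] jaw now -110.5 tilt [ 0.0034 -0.0026 -1.    ]
carousel angle 159.70882117035
```

```bash
python3 - <<'E'
from station import manip
print(manip.sign_off(), manip.sense()['t'])
E
```

```text
the job is handed in; nothing more can be done
the job is handed in; nothing more can be done
```

The job is done and handed in at about 22.6 s of the 72 s allowed.

- **Sleeves:** I tried the far brass sleeve on the gauge pin first. It slid fully down, and the wrist picture afterwards showed its top edge at the height that means it is seated. So the other sleeve is the tight one. I did not try that one on the pin: I inferred it, and its bore also looked visibly smaller. It stands inside the red jar.
- **Carousel:** I turned it by the handle bar until the red jar was at the pointer. A closer look then showed it about 1.6° past, so I let go, measured, gripped the bar again and turned a further 1.6°. It finished still gripped at 40 N and at rest, with only a few newtons at the wrist.

**Last checks, which partly disagree:**
- The gripper and the closed-jar lids put the red jar at 159.5° to 159.7°.
- The pointer reads 160° to 161.2°, depending on the camera and on where the carousel's centre is taken to be.
- In the close view, comparing the jar directly with the pointer gave the 1.45° to 1.8° overshoot I corrected. I estimate the jar is within about 1° of square, but I did not take a picture after the last turn.
- Before that turn, the top camera had suggested about 3°, on a partly hidden mark a few pixels wide.

I did not touch the other objects. The ones visible in the last scene picture looked undisturbed.

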